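# Pack the dry-goods packets into the sliding-stop rack and lock it

### The job

Put all the dry-goods packets (cartons and the flat tea caddy) that stand on the worktop away in the white packet rack: swing the black cam lever out to free the sliding stop, slide the stop back to make room, and stand every packet upright on the rack's floor between the end wall and the stop, broad faces towards the wall and the stop. Then push the stop up snug, so that wall, packets and stop all stand face to face without gaps, and swing the lever fully back across to lock the stop. Leave the mug, the egg cup, the teaspoon and the canister standing where they are.

Things in the scene. Friction and masses are not known exactly. Their poses are not given: they have to be found in the camera images.
- rack: White rack, fixed. Origin on the worktop under the end wall's inner face; z up, y along the rack from wall to stop, x across it from the open front to the rail. Floor top z = 6 mm, x -80 to 75, y -10 to 415. End wall x -67 to 58, 10 mm thick, top z = 100. Steel rail at the back: x 64 to 72, z 6 to 30. No front lip. Packets stand on the floor, centres near x = -5, their y along rack y.
- stop (a joint): Gap from the end wall's inner face to the stop's inner face, m (0 to 0.31). Slides along rack y; free, it takes about 2 N and stays where left. With the lever locked a brake on the rail holds it against at least 20 N.
- stop_face (a point): On the inner face of the stop, z = 56 mm, rack x = -5; axes as the rack's. The stop is a white upright plate 10 mm thick (+y from here), rack x -55 to 58, top edge z = 101 mm; pinch it there or push either face. Behind it (+y) a low aluminium foot, top z = 37 mm, reaches 96 mm back over rack x 3 to 84 and carries the lever.
- lever_pivot (a point): On the upright axis of the cam lever (a round hub 28 mm across, z 43 to 59 mm), z = 51 mm: 72 mm in rack +y from the stop's inner face, at rack x = 40 mm; moves with the stop.
- lever (a joint): Cam lever's angle, rad. 0 = locked: points to the open front (rack -x), parallel to the stop plate, 55 mm clear behind it. Swings level, clockwise from above, to 1.57 = free: points along rack +y, away from the stop. The brake grips below about 0.4. Takes 1 to 3 N at the tip and stays where left.
- lever_tip (a point): Centre of the round upright grip at the lever's end, 98 mm from the pivot axis: black, 20 mm across, 24 mm tall, centre z = 53 mm. The arm to it is 14 mm wide, z 45 to 57 mm. Fingertips can push it from either side.
- wall_face (a point): On the inner face of the end wall, z = 56 mm, rack x = -5; axes as the rack's.
- groats_c (a point): Centre (half-way up) of a closed packet: brown cardboard carton, plain, with a folded flap on top; the tallest. 46 mm thick (its y), 100 mm wide (its x), 122 mm tall (its z, up). Starts standing upright on the worktop, or is absent. Part used: its contents lie in the bottom third. Can be taken from above across its thickness.
- rice_c (a point): Centre (half-way up) of a closed packet: white paperboard carton with a round brown window in both broad faces. 46 mm thick (its y), 95 mm wide (its x), 116 mm tall (its z, up). Starts standing upright on the worktop, or is absent. Part used: its contents lie in the bottom third. Can be taken from above across its thickness.
- tea_c (a point): Centre (half-way up) of a closed packet: small brown cardboard carton, the slimmest and narrowest. 41 mm thick (its y), 85 mm wide (its x), 104 mm tall (its z, up). Starts standing upright on the worktop, or is absent. Part used: its contents lie in the bottom third. Can be taken from above across its thickness.
- caddy_c (a point): Centre (half-way up) of a closed packet: flat closed aluminium tea caddy with a steel lid line near its top, the lowest. 44 mm thick (its y), 90 mm wide (its x), 98 mm tall (its z, up). Starts standing upright on the worktop, or is absent. Part used: its contents lie in the bottom third. Can be taken from above across its thickness.
- flakes_c (a point): Centre (half-way up) of a closed packet: white paperboard carton without a window. 46 mm thick (its y), 100 mm wide (its x), 118 mm tall (its z, up). Starts standing upright on the worktop, or is absent. Part used: its contents lie in the bottom third. Can be taken from above across its thickness.
- canister: Closed aluminium canister, 96 mm across, 110 mm tall, origin at the centre of its foot; stands by, is to be left alone.
- mug: White ceramic mug, 84 mm across, 92 mm tall, origin at the centre of its foot; stands by, is to be left alone.
- eggcup: Blue plastic egg cup, 50 mm across, 62 mm tall, origin at the centre of its foot; stands by, is to be left alone.
- teaspoon: Stainless teaspoon lying flat, 140 mm long (origin on its underside); stands by, is to be left alone.

How it is judged:
On the way, in this order (a step that is already met when the one before it is completed fails the run):
1. the cam lever has been swung out to free the stop (beyond 1.2 rad) (value of joint lever above 1.2 rad), for 0.2 s.
2. with the lever still free, every packet stands upright on the rack's floor between the end wall and the stop (value of joint lever above 1.2 rad and angle between each of groats_c, rice_c, tea_c, caddy_c, flakes_c's own z axis and vertical below 0.1 rad and angle between the y axis of each of groats_c, rice_c, tea_c, caddy_c, flakes_c and the y axis of rack, either way round below 0.5 rad and z of groats_c in the frame of rack between 0.061 and 0.073 m and x of groats_c in the frame of rack between -0.055 and 0.03 m and y of each of groats_c, rice_c, tea_c, caddy_c, flakes_c in the frame of rack above 0.012 m and y of each of groats_c, rice_c, tea_c, caddy_c, flakes_c in the frame of stop_face below -0.012 m and z of rice_c in the frame of rack between 0.058 and 0.07 m and x of rice_c in the frame of rack between -0.055 and 0.03 m and z of tea_c in the frame of rack between 0.052 and 0.064 m and x of tea_c in the frame of rack between -0.055 and 0.03 m and z of caddy_c in the frame of rack between 0.049 and 0.061 m and x of caddy_c in the frame of rack between -0.055 and 0.03 m and z of flakes_c in the frame of rack between 0.059 and 0.071 m and x of flakes_c in the frame of rack between -0.055 and 0.03 m), for 0.2 s.
At the end, for the whole second after the job is handed in: Lever locked (below 0.12 rad); every packet present at rest, upright (0.1 rad), on the rack's floor (height within 6 mm, centre at rack x -55 to +30 mm) between wall and stop, each broad face within 4 mm of touching its neighbour (packet, end wall or stop) (value of joint lever below 0.12 rad and velocity of joint stop below 0.01 m/s and angle between each of groats_c, rice_c, tea_c, caddy_c, flakes_c's own z axis and vertical below 0.1 rad and angle between the y axis of each of groats_c, rice_c, tea_c, caddy_c, flakes_c and the y axis of rack, either way round below 0.5 rad and z of groats_c in the frame of rack between 0.061 and 0.073 m and x of groats_c in the frame of rack between -0.055 and 0.03 m and y of each of groats_c, rice_c, tea_c, caddy_c, flakes_c in the frame of rack above 0.012 m and y of each of groats_c, rice_c, tea_c, caddy_c, flakes_c in the frame of stop_face below -0.012 m and z of rice_c in the frame of rack between 0.058 and 0.07 m and x of rice_c in the frame of rack between -0.055 and 0.03 m and z of tea_c in the frame of rack between 0.052 and 0.064 m and x of tea_c in the frame of rack between -0.055 and 0.03 m and z of caddy_c in the frame of rack between 0.049 and 0.061 m and x of caddy_c in the frame of rack between -0.055 and 0.03 m and z of flakes_c in the frame of rack between 0.059 and 0.071 m and x of flakes_c in the frame of rack between -0.055 and 0.03 m and (y of wall_face in the frame of groats_c between 0.019 and 0.027 m or y of stop_face in the frame of groats_c between 0.019 and 0.027 m or y of rice_c in the frame of groats_c between 0.042 and 0.05 m or y of tea_c in the frame of groats_c between 0.0395 and 0.0475 m or y of caddy_c in the frame of groats_c between 0.041 and 0.049 m or y of flakes_c in the frame of groats_c between 0.042 and 0.05 m) and (y of wall_face in the frame of groats_c between -0.027 and -0.019 m or y of stop_face in the frame of groats_c between -0.027 and -0.019 m or y of rice_c in the frame of groats_c between -0.05 and -0.042 m or y of tea_c in the frame of groats_c between -0.0475 and -0.0395 m or y of caddy_c in the frame of groats_c between -0.049 and -0.041 m or y of flakes_c in the frame of groats_c between -0.05 and -0.042 m) and (y of wall_face in the frame of rice_c between 0.019 and 0.027 m or y of stop_face in the frame of rice_c between 0.019 and 0.027 m or y of groats_c in the frame of rice_c between 0.042 and 0.05 m or y of tea_c in the frame of rice_c between 0.0395 and 0.0475 m or y of caddy_c in the frame of rice_c between 0.041 and 0.049 m or y of flakes_c in the frame of rice_c between 0.042 and 0.05 m) and (y of wall_face in the frame of rice_c between -0.027 and -0.019 m or y of stop_face in the frame of rice_c between -0.027 and -0.019 m or y of groats_c in the frame of rice_c between -0.05 and -0.042 m or y of tea_c in the frame of rice_c between -0.0475 and -0.0395 m or y of caddy_c in the frame of rice_c between -0.049 and -0.041 m or y of flakes_c in the frame of rice_c between -0.05 and -0.042 m) and (y of wall_face in the frame of tea_c between 0.0165 and 0.0245 m or y of stop_face in the frame of tea_c between 0.0165 and 0.0245 m or y of groats_c in the frame of tea_c between 0.0395 and 0.0475 m or y of rice_c in the frame of tea_c between 0.0395 and 0.0475 m or y of caddy_c in the frame of tea_c between 0.0385 and 0.0465 m or y of flakes_c in the frame of tea_c between 0.0395 and 0.0475 m) and (y of wall_face in the frame of tea_c between -0.0245 and -0.0165 m or y of stop_face in the frame of tea_c between -0.0245 and -0.0165 m or y of groats_c in the frame of tea_c between -0.0475 and -0.0395 m or y of rice_c in the frame of tea_c between -0.0475 and -0.0395 m or y of caddy_c in the frame of tea_c between -0.0465 and -0.0385 m or y of flakes_c in the frame of tea_c between -0.0475 and -0.0395 m) and (y of wall_face in the frame of caddy_c between 0.018 and 0.026 m or y of stop_face in the frame of caddy_c between 0.018 and 0.026 m or y of groats_c in the frame of caddy_c between 0.041 and 0.049 m or y of rice_c in the frame of caddy_c between 0.041 and 0.049 m or y of tea_c in the frame of caddy_c between 0.0385 and 0.0465 m or y of flakes_c in the frame of caddy_c between 0.041 and 0.049 m) and (y of wall_face in the frame of caddy_c between -0.026 and -0.018 m or y of stop_face in the frame of caddy_c between -0.026 and -0.018 m or y of groats_c in the frame of caddy_c between -0.049 and -0.041 m or y of rice_c in the frame of caddy_c between -0.049 and -0.041 m or y of tea_c in the frame of caddy_c between -0.0465 and -0.0385 m or y of flakes_c in the frame of caddy_c between -0.049 and -0.041 m) and (y of wall_face in the frame of flakes_c between 0.019 and 0.027 m or y of stop_face in the frame of flakes_c between 0.019 and 0.027 m or y of groats_c in the frame of flakes_c between 0.042 and 0.05 m or y of rice_c in the frame of flakes_c between 0.042 and 0.05 m or y of tea_c in the frame of flakes_c between 0.0395 and 0.0475 m or y of caddy_c in the frame of flakes_c between 0.041 and 0.049 m) and (y of wall_face in the frame of flakes_c between -0.027 and -0.019 m or y of stop_face in the frame of flakes_c between -0.027 and -0.019 m or y of groats_c in the frame of flakes_c between -0.05 and -0.042 m or y of rice_c in the frame of flakes_c between -0.05 and -0.042 m or y of tea_c in the frame of flakes_c between -0.0475 and -0.0395 m or y of caddy_c in the frame of flakes_c between -0.049 and -0.041 m) and linear speed of each of groats, rice, tea, caddy, flakes below 0.02 m/s).
It fails at once if the canister is moved by more than 3 cm or tipped over (distance of canister from where it was at the start of the episode above 0.03 m or angle between canister's own z axis and vertical above 0.7 rad).
It fails at once if the mug is moved by more than 3 cm or tipped over (distance of mug from where it was at the start of the episode above 0.03 m or angle between mug's own z axis and vertical above 0.7 rad).
It fails at once if the eggcup is moved by more than 3 cm or tipped over (distance of eggcup from where it was at the start of the episode above 0.03 m or angle between eggcup's own z axis and vertical above 0.7 rad).
It fails at once if the teaspoon is moved by more than 3 cm (distance of teaspoon from where it was at the start of the episode above 0.03 m).
Of groats, rice, tea, caddy, flakes only 3 to 4 are there at a start; the rules pass over those that are not, and their reading is None.
At some moment in a run one of groats, rice, tea, caddy, flakes may be knocked a few centimetres aside while the robot is not near it.
It also fails if it takes over 210 s, if anything falls off the work surface, if the arm or the gripper's body presses on something with over 40 N, if the wrist force passes 120 N, or if a joint passes its speed limit or range.

### The arm

A 7-joint arm with a two-finger parallel gripper is mounted at the origin on the work surface. World frame = base frame: x ahead of the robot, y to its left, z up, the work surface at z = 0. Lengths are in m, angles in rad, forces in N, time in s.
With the tool pointing down it reaches from about 0.425 to 0.925 m from the base axis. Payload 6.8 kg.
Tool frame: the origin (TCP) lies on the centre line of the jaws, within the pads' length; the fingertips stand 14 mm ahead of it and the grasp point (between the pads) lies 5 mm behind it; z points along the fingers, x is the direction in which the jaws open and shut, and the axes are right-handed (so a half turn about z gives the same grasp; the last joint's range is limited). The gripper opens to 88 mm and grips with 3 to 60 N. Pads are 20 mm wide; open, the fingers measure 115 mm over their backs; the gripper's body (75 mm by 178 mm) begins 61 mm behind the grasp point.
Start: joints at [-1.239, 0.477, 0.022, 1.555, -0.011, 1.109, -0.083], TCP at [0.287, 0.611, 0.237] pointing down, gripper open.
Joint ranges: [-2.96, 2.96], [-0.34, 2.1], [-1.41, 1.46], [0.24, 2.44], [-1.37, 4.51], [0.17, 1.92], [-2.96, 2.96]. Speed limits (rad/s): [2.39, 2.39, 3.14, 3.14, 3.14, 3.14, 3.14].

### API

Orientations are given as a 3x3 rotation matrix whose columns are the frame's x, y, z axes.
In Python, from plant import observe, get_image, calibration, job_done gives the robot as it stands.
- The arm moves only by the shell command python3 -m pendant 'ROWS' [FORCE]. ROWS is JSON, a list of rows, each a list of 7 numbers: the turn, a rotation vector about the tool's x, y, z normalised to -1 to 1, where 1 is pi/2 rad, then the shift along the tool's x, y, z normalised to -1 to 1, where 1 is 0.25 m, then the gripper command: -1 is fully open, 1 is shut, values between are in proportion. In form: [[wx, wy, wz, x, y, z, grip], ...]. A call has 1 to 10 rows; each row is the pose to reach, as a shift and turn from the pose measured when the call began, along the tool's axes at that moment; what a row does not reach only later rows make up. A row lasts 1/10 s, in which the tool goes at most 50 mm and 8.59 degrees, less where a joint would pass 70% of its speed; a pose out of reach is approached as far as the arm can. A call with a number of a shift or a turn outside -1 to 1 is refused whole. A call with a gripper value outside its range is refused whole. The fingers move at their own pace and stop on an object; FORCE is the grip in N (left out, the last holds). Time passes only in rows, so rows that repeat a pose let the fingers close. It gives the time, the measured TCP pose, the force and the opening at its end, in the units of the state.
- observe(): the state, without advancing time (a new reading comes with each control period).
- get_image(name): name is "side" or "top"; returns the picture (400x640x3 uint8, blue, green, red); there is no depth.
- calibration(name): a dict with "K" (3x3 intrinsics, pixels), "position" and "rotation" of the camera in the world. Camera axes: x right, y down, z forward; pixel columns grow to the right and rows downward; lengths in m; the calibration is good to about 2 mm. A picture is of the moment at which its call begins. calibration takes no time and is no camera call.
- job_done(): hands the job in, once; it reports no verdict.
The state is a dict: "t": time; "joint_pos": joint angles; "qd": joint speeds; "joint_efforts": joint torques, N m; "eef_pos": TCP position; "orientation": TCP orientation; "ft_force": force on the tool from outside, world axes, zero at the start; "moment": the same for the moment, N m; "grip_width": finger opening in m.
Only numpy, scipy, OpenCV 4.12 (cv2) and the standard library are available. Lean on these libraries where they do the work, as an engineer would, in place of code of your own. Each camera call takes 0.05 s, during which the arm holds its last target.

## Working session

There is one attempt and no reset: what is moved stays moved. The work goes in short steps, Python scripts to look and compute and a shell command to move; the robot and the scene stay as the last step left them, time stands still between calls to the robot, and variables do not carry over. Pictures are saved under pics/ and viewed, and the job is handed in when it is done.

```bash
ls; mkdir -p pics
python3 - <<'E'
from plant import *
import cv2,numpy as np
print(observe())
for n in("top","side"):
    cv2.imwrite(f"pics/{n}0.png",get_image(n)); c=calibration(n); print(n,c)
E
```

```text
pics
{'t': 0.0, 'joint_pos': array([-1.23913592,  0.477798  ,  0.02235444,  1.55643002, -0.0115272 ,
        1.10928885, -0.08314504]), 'qd': array([ 0.00094012, -0.00031692, -0.0011666 , -0.00028022,  0.00033501,
       -0.00169941,  0.00056058]), 'joint_efforts': array([ 2.35120515e-04, -5.82875991e+01,  1.53486427e+00, -2.72595763e+01,
       -5.43099968e-02,  1.72485091e-02,  1.59606279e-04]), 'eef_pos': array([0.28713369, 0.61025594, 0.23569244]), 'orientation': array([[ 4.25765910e-01,  9.04833110e-01, -6.58409531e-04],
       [ 9.04831574e-01, -4.25766403e-01, -1.67107609e-03],
       [-1.79237364e-03,  1.15737501e-04, -9.99998387e-01]]), 'ft_force': array([ 0.57916063, -0.25528293, -0.23750873]), 'moment': array([-0.03663644, -0.00526119, -0.02176045]), 'grip_width': 0.0879170874335933}
top {'K': array([[417.76044174,   0.        , 321.36525134],
       [  0.        , 417.76044174, 202.66832538],
       [  0.        ,   0.        ,   1.        ]]), 'position': array([0.49482148, 0.00783411, 1.18386729]), 'rotation': array([[ 0.02090748, -0.99765267,  0.06520752],
       [-0.9997057 , -0.02005871,  0.01364414],
       [-0.01230413, -0.0654736 , -0.99777844]])}
side {'K': array([[370.901503  ,   0.        , 319.58337679],
       [  0.        , 370.901503  , 196.03635228],
       [  0.        ,   0.        ,   1.        ]]), 'position': array([ 0.05211968, -0.73549841,  0.73773773]), 'rotation': array([[ 0.83132083, -0.31019834,  0.46117532],
       [-0.555381  , -0.49556898,  0.66780486],
       [ 0.02139223, -0.8112881 , -0.58425508]])}
```

View pics/top0.png

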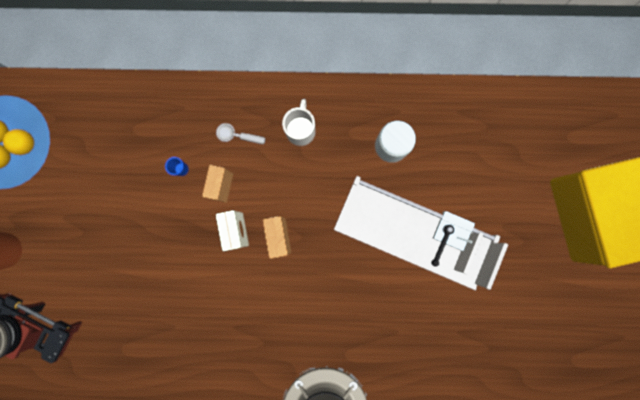

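View pics/side0.png

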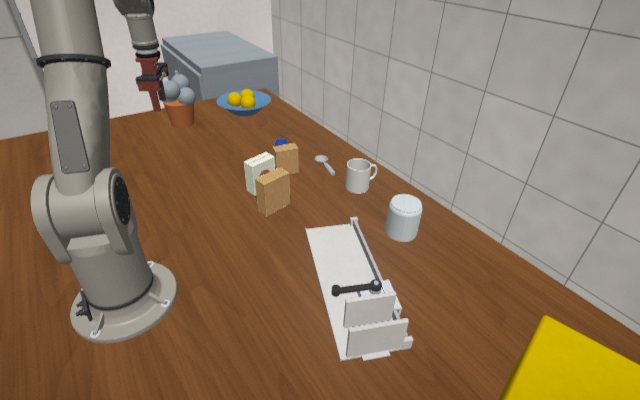

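```bash
cat > h.py <<'E'
from plant import *
import cv2,numpy as np
C={n:calibration(n) for n in("top","side")}
def ray(n,u,v):
    c=C[n]; d=c["rotation"]@np.linalg.inv(c["K"])@np.array([u,v,1.]); return c["position"],d
def px(n,u,v,z):
    o,d=ray(n,u,v); return o+d*(z-o[2])/d[2]
def pj(n,p):
    c=C[n]; q=c["K"]@(c["rotation"].T@(np.asarray(p)-c["position"])); return q[:2]/q[2]
def crop(im,u0,v0,u1,v1,s,f):
    cv2.imwrite(f,cv2.resize(im[v0:v1,u0:u1],None,fx=s,fy=s,interpolation=cv2.INTER_CUBIC))
E
python3 - <<'E'
from h import *
a=cv2.imread("pics/top0.png"); b=cv2.imread("pics/side0.png")
crop(a,325,165,515,300,4,"pics/c1.png"); crop(a,160,140,320,265,5,"pics/c2.png")
crop(b,300,210,420,365,3.8,"pics/c3.png"); crop(b,230,130,350,220,6,"pics/c4.png")
E
```

```text
(no output)
```

View pics/c1.png

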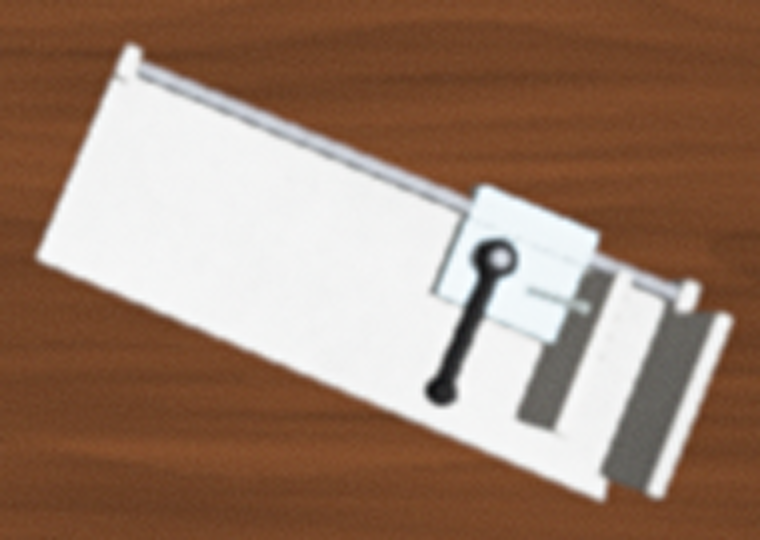

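View pics/c2.png

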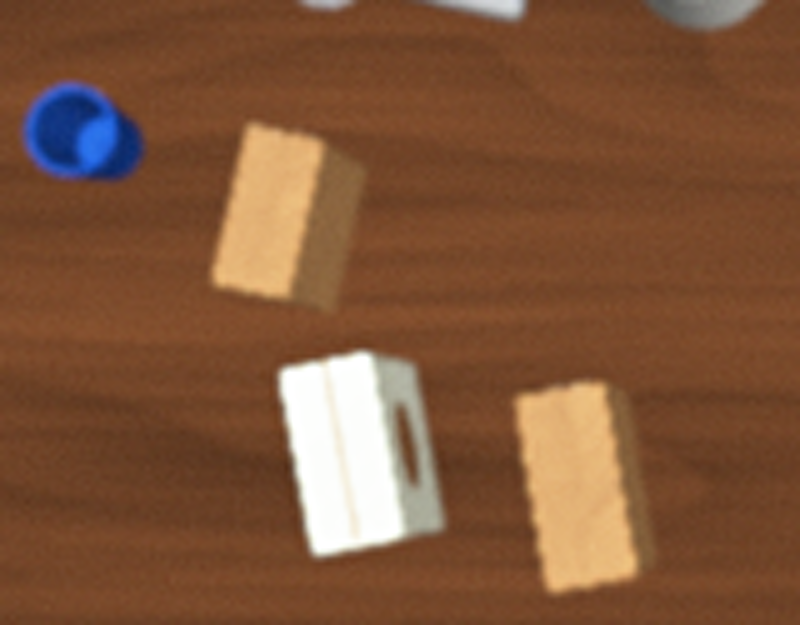

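View pics/c3.png

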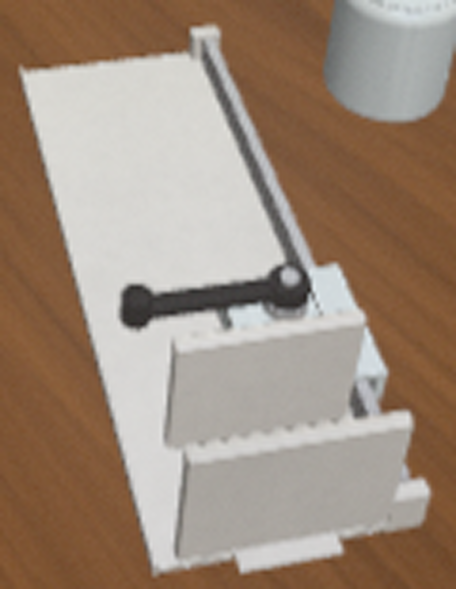

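View pics/c4.png

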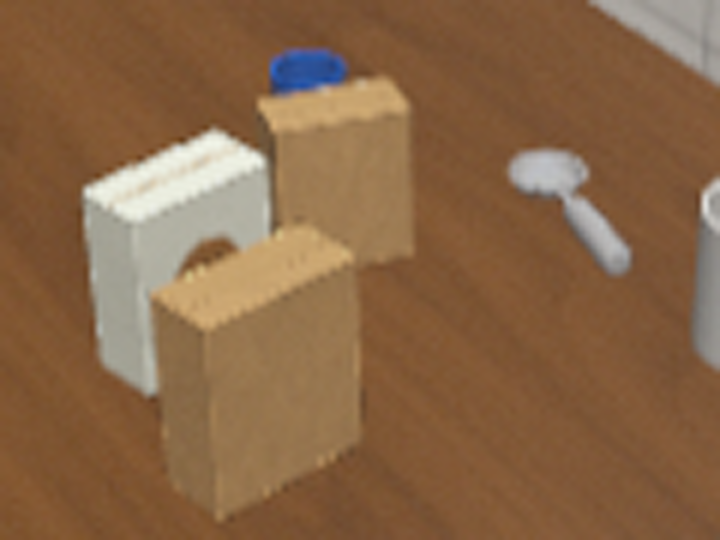

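```bash
cat >> h.py <<'E'
def rigid(P,Q):
    P=np.array(P,float);Q=np.array(Q,float);p=P.mean(0);q=Q.mean(0)
    H=(P-p).T@(Q-q);th=np.arctan2(H[0,1]-H[1,0],H[0,0]+H[1,1])
    R=np.array([[np.cos(th),-np.sin(th)],[np.sin(th),np.cos(th)]]);t=q-R@p
    return R,t,th,(P@R.T+t-Q)
def toprect(im,lo,hi,box,z):
    u0,v0,u1,v1=box
    m=cv2.inRange(cv2.cvtColor(im,cv2.COLOR_BGR2HSV),np.array(lo),np.array(hi))
    mm=np.zeros_like(m);mm[v0:v1,u0:u1]=m[v0:v1,u0:u1]
    c=max(cv2.findContours(mm,cv2.RETR_EXTERNAL,cv2.CHAIN_APPROX_NONE)[0],key=cv2.contourArea)
    W=np.array([px("top",q[0][0],q[0][1],z)[:2] for q in c],np.float32)*1000
    (cx,cy),(w,h),a=cv2.minAreaRect(W)
    if w>h: w,h=h,w; a+=90   # a: direction of short side (world deg)
    return np.round([cx,cy,w,h,(a+90)%180-90],1)
E
python3 - <<'E'
from h import *
a=cv2.imread("pics/top0.png")
f=lambda u,v,z:px("top",325+(u-1.5)/4,165+(v-1.5)/4,z)[:2]
g=lambda u,v,z:px("side",300+(u-1.5)/3.8,210+(v-1.5)/3.8,z)[:2]
P=[(-.08,.415),(-.08,-.01),(-.067,0),(.058,0),(-.067,-.01),(.058,-.01)]
Q=[f(38,258,.006),f(605,500,.006),f(649,490,.1),f(715,314,.1),f(660,498,.1),f(733,320,.1)]
R,t,th,e=rigid(P,Q);print(t,th,np.degrees(th));print(np.round(e*1000,1))
i=lambda p:np.round((R.T@(p-t))*1000,1)
for n,p in dict(tip=f(443,388,.065),piv=f(497,257,.06),plate_backtopfront=f(518,418,.101),bt=f(553,428,0.006),foot=f(433,292,.037),foot2=f(462,213,.037)).items(): print(n,p,i(p))
P2=[(-.08,.415),(-.08,-.01),(-.067,-.01),(.058,-.01)]
Q2=[g(22,72,.006),g(156,572,.006),g(188,460,.1),g(410,418,.1)]
print("side",[i(q) for q in Q2], i(g(176,344,.101)),i(g(362,320,.101)),i(g(137,290,.065)))
hsv=cv2.cvtColor(a,cv2.COLOR_BGR2HSV)
for u,v in((215,183),(226,183),(232,180),(230,230),(243,225),(272,237),(286,237),(200,210)): print(u,v,hsv[v,u])
E
```

```text
[ 0.41810646 -0.42814171] -0.37953147450397917 -21.745551681455016
[[-0.4  0.5]
 [ 1.5  2.1]
 [-2.2  1.2]
 [ 1.1 -2.4]
 [-1.  -1.1]
 [ 1.  -0.2]]
tip [ 0.41743692 -0.28231338] [-54.6 135.2]
piv [ 0.50488497 -0.31932854] [ 40.3 133.2]
plate_backtopfront [ 0.40189563 -0.32088979] [-54.8  93.6]
bt [ 0.38737377 -0.37399165] [-48.6  38.9]
foot [ 0.48036033 -0.28257798] [  3.9 158.3]
foot2 [ 0.5346281  -0.30215307] [ 61.6 160.2]
side [array([-76.2, 413.8]), array([-78.3, -13.4]), array([-65.5,  -9.6]), array([57.7, -8. ])] [-52.4  62.1] [56.2 58. ] [-55.3 133.3]
215 183 [ 17 124 229]
226 183 [ 14 139 141]
232 180 [ 13 163 111]
230 230 [ 60   1 253]
243 225 [ 28  26 168]
272 237 [ 16 129 226]
286 237 [ 15 146 131]
200 210 [ 11 164 118]
```

Run:
```python
from h import *
a=cv2.imread("pics/top0.png")
print("tea",toprect(a,(8,60,180),(25,200,255),(195,155,240,210),.104))
print("grt",toprect(a,(8,60,180),(25,200,255),(255,205,300,270),.122))
print("rice",toprect(a,(0,0,222),(179,90,255),(205,200,255,260),.116))
print("eggcup",px("top",176,167,.05),"canister",px("top",397,136,.11),"mug",px("top",299,126,.09))
```

```text
tea [614.  305.8  41.   85.   78.8]
grt [475.  138.9  45.9  99.7 -78.5]
rice [489.2 259.8  47.4  95.1 -77. ]
eggcup [0.65907777 0.42471596 0.05      ] canister [ 0.74246753 -0.170301    0.11      ] mug [0.76929176 0.08650172 0.09      ]
```

```bash
cat >> h.py <<'E'
TH=-0.3795; T=np.array([.4181,-.4281]); 
RR=np.array([[np.cos(TH),-np.sin(TH)],[np.sin(TH),np.cos(TH)]])
def rw(x,y): return T+RR@np.array([x,y])
def inv(p): return RR.T@(np.asarray(p)[:2]-T)
YD=90+np.degrees(TH)
from scipy.spatial.transform import Rotation as Ro
def delta(x,y,z,d=YD,s=None):
    """world target -> normalised shift/turn from current pose; d=direction of tool x, deg"""
    s=s or observe(); O=s["orientation"]; a=np.radians(d)
    G=np.array([[np.cos(a),np.sin(a),0],[np.sin(a),-np.cos(a),0],[0,0,-1]])
    sh=O.T@(np.array([x,y,z])-s["eef_pos"])/.25
    r=Ro.from_matrix(O.T@G).as_rotvec()/(np.pi/2)
    return np.round(np.r_[r,sh],3)
def st():
    s=observe(); p=s["eef_pos"]; print("t",round(s["t"],2),"eef",np.round(p,4),"rack",np.round(inv(p)*1000,1),"F",np.round(s["ft_force"],1),"w",round(s["grip_width"],4),"xdir",round(np.degrees(np.arctan2(s["orientation"][1,0],s["orientation"][0,0])),1),"q",np.round(s["joint_pos"],2))
E
python3 - <<'E'
from h import *
print(delta(.5,.2,.236)); w=rw(-.052,.097);print(w)
E
```

```text
[ 0.000e+00  1.000e-03 -3.800e-02 -1.123e+00  1.469e+00  1.000e-03]
[ 0.40573404 -0.31873784]
```

```bash
python3 -m pendant '[[0,0,0,-0.05,0.06,0,1],[0,0,-0.01,-0.15,0.2,0,1],[0,0,-0.02,-0.27,0.35,0,1],[0,0,-0.03,-0.39,0.52,0,1],[0,0,-0.038,-0.5,0.67,0,1],[0,0,-0.038,-0.62,0.83,0,1],[0,0,-0.038,-0.72,0.98,0,1],[0,0,-0.038,-0.72,1,0,1]]'
python3 - <<'E'
from h import *
st();print(delta(.5,-.05,.236),delta(.48,-.25,.2))
E
```

```text
t: 0.9
eef_pos: [0.4402, 0.3342, 0.2361]
orientation: [[0.38, 0.925, 0.0], [0.925, -0.38, -0.004], [-0.004, 0.002, -1.0]]
ft_force: [0.6, -0.1, -0.0]
grip_width: 0.0273
t 0.9 eef [0.4402 0.3342 0.2361] rack [-261.9  716.2] F [ 0.6 -0.1 -0. ] w 0.0273 xdir 67.7 q [-0.85  0.28  0.1   1.86 -0.03  1.01  0.45]
[ 1.000e-03  3.000e-03 -6.000e-03 -1.331e+00  8.050e-01  7.000e-03] [ 1.000e-03  3.000e-03 -6.000e-03 -2.101e+00  1.035e+00  1.550e-01]
```

```bash
python3 -m pendant '[[0,0,0,-0.1,0.1,0,1],[0,0,0,-0.25,0.2,0,1],[0,0,0,-0.4,0.3,0,1],[0,0,0,-0.55,0.4,0,1],[0,0,0,-0.7,0.5,0,1],[0,0,0,-0.85,0.58,0,1],[0,0,0,-0.97,0.6,0,1],[0,0,0,-1,0.6,0,1]]'
python3 -m pendant '[[0,0,0,-0.1,0.03,0,1],[0,0,0,-0.25,0.08,0,1],[0,0,0,-0.4,0.13,0,1],[0,0,0,-0.55,0.17,0.05,1],[0,0,0,-0.7,0.21,0.1,1],[0,0,0,-0.85,0.25,0.15,1],[0,0,0,-0.97,0.28,0.18,1],[0,0,0,-1,0.3,0.18,1]]'
python3 - <<'E'
from h import *
st();print(delta(*rw(-.052,.097),.14),delta(*rw(-.052,.097),.060))
E
```

```text
t: 1.7
eef_pos: [0.4833, 0.0425, 0.2372]
orientation: [[0.385, 0.923, -0.001], [0.923, -0.385, -0.005], [-0.005, 0.002, -1.0]]
ft_force: [-0.0, 0.7, -0.1]
grip_width: 0.0003
t: 2.5
eef_pos: [0.4553, -0.2193, 0.1926]
orientation: [[0.388, 0.922, -0.003], [0.922, -0.388, -0.006], [-0.006, -0.0, -1.0]]
ft_force: [-0.1, -0.6, 0.5]
grip_width: 0.0005
t 2.5 eef [ 0.4553 -0.2193  0.1926] rack [-42.8 207.7] F [-0.1 -0.6  0.5] w 0.0005 xdir 67.2 q [-0.06  0.26  0.45  2.03 -0.14  0.88  1.64]
[-0.     0.004 -0.012 -0.442 -0.028  0.213] [-0.     0.004 -0.012 -0.44  -0.028  0.533]
```

```bash
python3 -m pendant '[[0,0,-0.01,-0.1,0,0.02,1],[0,0,-0.01,-0.25,-0.02,0.1,1],[0,0,-0.01,-0.38,-0.03,0.18,1],[0,0,-0.01,-0.44,-0.03,0.22,1],[0,0,-0.01,-0.44,-0.03,0.22,1],[0,0,-0.01,-0.44,-0.03,0.3,1],[0,0,-0.01,-0.44,-0.03,0.4,1],[0,0,-0.01,-0.44,-0.03,0.5,1],[0,0,-0.01,-0.44,-0.03,0.533,1],[0,0,-0.01,-0.44,-0.03,0.533,1]]'
python3 - <<'E'
from h import *
st()
piv=np.array([.04,.1335])
for th in (0.1,.3,.5,.7,.9,1.1,1.3,1.45,1.52):
    p=piv+.094*np.array([-np.cos(th),np.sin(th)])-.021*np.array([np.sin(th),np.cos(th)])
    print(th,np.round(p,4),delta(*rw(*p),.06)[2:])
cv2.imwrite("pics/s1.png",get_image("side"))
E
```

```text
t: 3.5
eef_pos: [0.4063, -0.3167, 0.0596]
orientation: [[0.371, 0.929, -0.004], [0.929, -0.371, -0.004], [-0.005, -0.002, -1.0]]
ft_force: [0.1, 0.1, -0.2]
grip_width: 0.0002
t 3.5 eef [ 0.4063 -0.3167  0.0596] rack [-52.2  99.1] F [ 0.1  0.1 -0.2] w 0.0002 xdir 68.2 q [ 0.23  0.5   0.38  2.09 -0.31  0.61  2.02]
0.1 [-0.0556  0.122 ] [-0.     0.091 -0.014 -0.002]
0.3 [-0.056   0.1412] [-0.     0.168 -0.015 -0.002]
0.5 [-0.0526  0.1601] [-0.     0.244 -0.001 -0.003]
0.7 [-0.0454  0.178 ] [-0.     0.316  0.027 -0.003]
0.9 [-0.0349  0.1941] [-0.     0.38   0.069 -0.004]
1.1 [-0.0214  0.2077] [-0.     0.435  0.123 -0.004]
1.3 [-0.0054  0.2185] [-0.     0.477  0.187 -0.004]
1.45 [0.0078 0.2243] [-0.     0.501  0.24  -0.005]
1.52 [0.0143 0.2263] [-0.     0.509  0.266 -0.005]
```

View pics/s1.png

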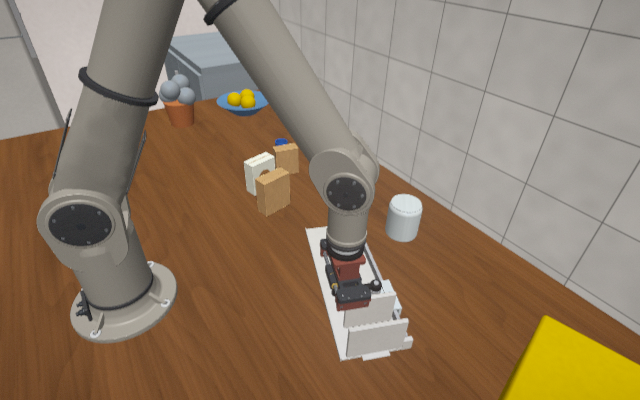

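```bash
python3 -m pendant '[[0,0,0,0.05,-0.007,0,1],[0,0,0,0.091,-0.014,0,1],[0,0,0,0.13,-0.015,0,1],[0,0,0,0.168,-0.015,0,1],[0,0,0,0.206,-0.01,0,1],[0,0,0,0.244,-0.001,0,1],[0,0,0,0.28,0.012,0,1],[0,0,0,0.316,0.027,0,1],[0,0,0,0.35,0.047,0,1],[0,0,0,0.38,0.069,0,1]]'
python3 - <<'E'
from h import *
st()
piv=np.array([.04,.1335])
for th in (.9,1,1.1,1.2,1.3,1.4,1.45,1.52,1.56):
    p=piv+.094*np.array([-np.cos(th),np.sin(th)])-.021*np.array([np.sin(th),np.cos(th)])
    print(th,np.round(p,4),delta(*rw(*p),.06)[2:])
E
```

```text
t: 4.55
eef_pos: [0.4581, -0.235, 0.0598]
orientation: [[0.371, 0.929, -0.003], [0.929, -0.371, -0.005], [-0.006, -0.001, -1.0]]
ft_force: [-1.8, -1.8, 2.8]
grip_width: 0.0
t 4.55 eef [ 0.4581 -0.235   0.0598] rack [-34.4 194.2] F [-1.8 -1.8  2.8] w 0.0 xdir 68.2 q [ 0.04  0.5   0.39  2.09 -0.31  0.61  1.83]
0.9 [-0.0349  0.1941] [-0.001 -0.    -0.002 -0.001]
1 [-0.0285  0.2013] [-0.001  0.028  0.024 -0.001]
1.1 [-0.0214  0.2077] [-0.001  0.054  0.052 -0.001]
1.2 [-0.0136  0.2135] [-0.001  0.077  0.083 -0.001]
1.3 [-0.0054  0.2185] [-0.001  0.097  0.116 -0.002]
1.4 [0.0033 0.2226] [-0.001  0.114  0.151 -0.002]
1.45 [0.0078 0.2243] [-0.001  0.121  0.169 -0.002]
1.52 [0.0143 0.2263] [-0.001  0.129  0.194 -0.002]
1.56 [0.018  0.2273] [-0.001  0.133  0.209 -0.002]
```

```bash
python3 -m pendant '[[0,0,0,0.028,0.024,0,1],[0,0,0,0.054,0.052,0,1],[0,0,0,0.077,0.083,0,1],[0,0,0,0.097,0.116,0,1],[0,0,0,0.114,0.151,0,1],[0,0,0,0.121,0.169,0,1],[0,0,0,0.128,0.188,0,1],[0,0,0,0.128,0.194,0,1]]'
python3 -m pendant '[[0,0,0,0,-0.06,0,1],[0,0,0,0,-0.16,-0.03,0.7],[0,0,0,0,-0.24,-0.15,0.7],[0,0,0,0,-0.24,-0.3,0.7],[0,0,0,0,-0.24,-0.4,0.7]]'
python3 - <<'E'
from h import *
st()
cv2.imwrite("pics/s2.png",get_image("side"))
for x,y in((-.02,.066),): print([delta(*rw(x,y),z) for z in(.16,.087)])
E
```

```text
t: 5.35
eef_pos: [0.5154, -0.2231, 0.0594]
orientation: [[0.371, 0.929, -0.003], [0.929, -0.371, -0.004], [-0.005, -0.001, -1.0]]
ft_force: [-1.8, 0.2, 0.6]
grip_width: 0.0005
t: 5.85
eef_pos: [0.4601, -0.2002, 0.1614]
orientation: [[0.371, 0.929, -0.002], [0.928, -0.371, -0.004], [-0.004, 0.0, -1.0]]
ft_force: [0.7, -0.1, -0.5]
grip_width: 0.013
t 5.85 eef [ 0.4601 -0.2002  0.1614] rack [-45.4 227.3] F [ 0.7 -0.1 -0.5] w 0.013 xdir 68.2 q [-0.12  0.31  0.49  2.06 -0.19  0.81  1.67]
[array([ 0.003,  0.002, -0.001, -0.645,  0.093,  0.021]), array([ 0.003,  0.002, -0.001, -0.644,  0.091,  0.313])]
```

View pics/s2.png

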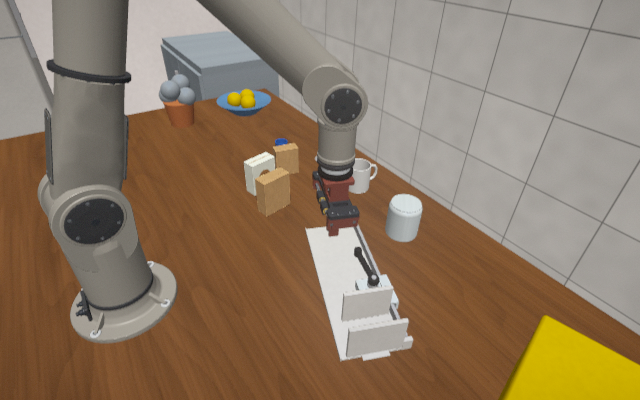

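Run:
```python
from h import *
for u,v,z in((358,251,.062),(374,281,.06)): print(inv(px("side",u,v,z)))
a=get_image("side"); crop(a,310,220,420,365,4,"pics/s2c.png")
```

```text
[0.03062793 0.2374041 ]
[0.03947615 0.13460082]
```

View pics/s2c.png

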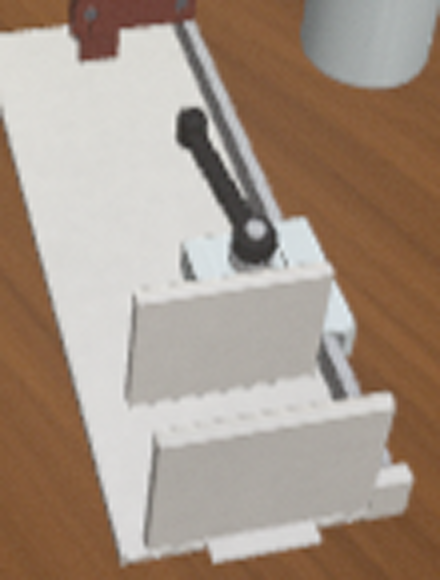

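```bash
python3 -m pendant '[[0,0,0,-0.08,0.01,0,0.2],[0,0,0,-0.2,0.03,0.02,0.2],[0,0,0,-0.34,0.05,0.02,0.2],[0,0,0,-0.48,0.07,0.02,0.2],[0,0,0,-0.6,0.09,0.02,0.2],[0,0,0,-0.645,0.09,0.02,0.2],[0,0,0,-0.645,0.09,0.12,0.2],[0,0,0,-0.645,0.09,0.24,0.2],[0,0,0,-0.645,0.09,0.31,0.2],[0,0,0,-0.645,0.09,0.313,0.2]]'
python3 -m pendant '[[0,0,0,0,0,0,0.6],[0,0,0,0,0,0,1],[0,0,0,0,0,0,1],[0,0,0,0,0,0,1],[0,0,0,0,0,0,1]]' 20
python3 - <<'E'
from h import *
st()
E
```

```text
t: 6.95
eef_pos: [0.4225, -0.357, 0.0823]
orientation: [[0.37, 0.929, -0.001], [0.929, -0.37, -0.002], [-0.002, 0.0, -1.0]]
ft_force: [-0.6, 0.8, -0.1]
grip_width: 0.0351
t: 7.45
eef_pos: [0.4226, -0.3568, 0.0827]
orientation: [[0.37, 0.929, -0.0], [0.929, -0.37, -0.001], [-0.001, 0.001, -1.0]]
ft_force: [-0.3, 2.5, 0.8]
grip_width: 0.0096
t 7.45 eef [ 0.4226 -0.3568  0.0827] rack [-22.2  67.9] F [-0.3  2.5  0.8] w 0.0096 xdir 68.3 q [ 0.24  0.51  0.45  2.   -0.34  0.7   2.09]
```

```bash
python3 -m pendant '[[0,0,0,0.04,0,0,1],[0,0,0,0.13,0,0,1],[0,0,0,0.25,0,0,1],[0,0,0,0.37,0,0,1],[0,0,0,0.5,0,0,1],[0,0,0,0.63,0,0,1],[0,0,0,0.75,0,0,1],[0,0,0,0.86,0,0,1],[0,0,0,0.93,0,0,1],[0,0,0,0.93,0,0,1]]' 
python3 -m pendant '[[0,0,0,0,0,0,0.7],[0,0,0,0,0,0,0.5],[0,0,0,0,0,-0.1,0.5],[0,0,0,0,0,-0.25,0.3],[0,0,0,0,0,-0.45,0],[0,0,0,0,0,-0.55,-0.2]]'
python3 - <<'E'
from h import *
st()
a=get_image("top");cv2.imwrite("pics/t3.png",a)
b=get_image("side");cv2.imwrite("pics/s3.png",b)
print("tea",toprect(a,(8,60,180),(25,200,255),(195,155,240,210),.104))
print("grt",toprect(a,(8,60,180),(25,200,255),(255,205,300,270),.122))
print("rice",toprect(a,(0,0,222),(179,90,255),(205,200,255,260),.116))
E
```

```text
t: 8.45
eef_pos: [0.5108, -0.1381, 0.0827]
orientation: [[0.367, 0.93, 0.002], [0.93, -0.367, -0.001], [0.0, 0.003, -1.0]]
ft_force: [3.2, 1.2, -4.3]
grip_width: 0.01
t: 9.05
eef_pos: [0.511, -0.1401, 0.2239]
orientation: [[0.369, 0.929, 0.006], [0.929, -0.369, -0.002], [0.001, 0.006, -1.0]]
ft_force: [0.6, 0.3, -0.3]
grip_width: 0.0428
t 9.05 eef [ 0.511  -0.1401  0.2239] rack [-20.4 301.9] F [ 0.6  0.3 -0.3] w 0.0428 xdir 68.3 q [-0.32  0.27  0.56  1.95 -0.17  0.96  1.52]
tea [613.9 305.9  41.1  85.3  78.8]
grt [475.  139.   46.2  99.7 -78.3]
rice [489.1 259.8  48.1  94.9 -77.5]
```

View pics/t3.png

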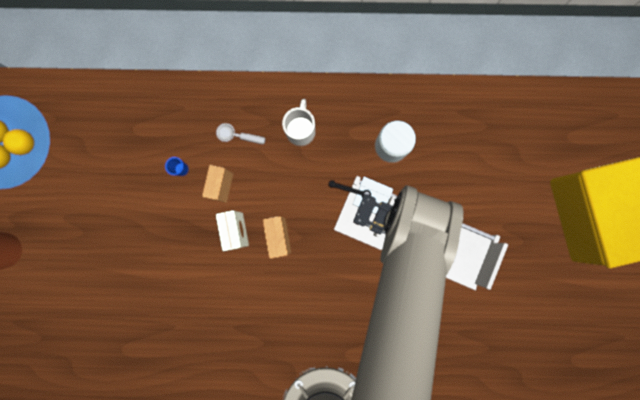

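View pics/s3.png

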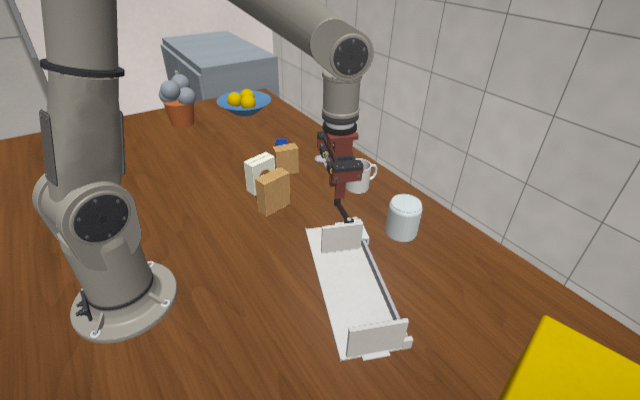

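Run:
```python
from h import *
print(delta(.475,.139,.2,101.6))
```

```text
[ 0.006  0.    -0.369  0.982 -0.55   0.094]
```

```bash
python3 -m pendant '[[0,0,-0.03,0.08,-0.04,0,-0.5],[0.006,0,-0.08,0.2,-0.12,0.02,-1],[0.006,0,-0.14,0.35,-0.2,0.04,-1],[0.006,0,-0.2,0.5,-0.28,0.06,-1],[0.006,0,-0.26,0.65,-0.36,0.08,-1],[0.006,0,-0.32,0.8,-0.45,0.09,-1],[0.006,0,-0.36,0.93,-0.53,0.094,-1],[0.006,0,-0.369,0.982,-0.55,0.094,-1],[0.006,0,-0.369,0.982,-0.55,0.094,-1]]'
python3 - <<'E'
from h import *
st();a=get_image("side");cv2.imwrite("pics/s4.png",a)
print(delta(.475,.139,.089,101.6))
E
```

```text
t: 10.05
eef_pos: [0.4745, 0.1398, 0.199]
orientation: [[-0.203, 0.979, -0.001], [0.979, 0.203, -0.001], [-0.001, -0.001, -1.0]]
ft_force: [-0.0, -0.4, 0.5]
grip_width: 0.0877
t 10.05 eef [0.4745 0.1398 0.199 ] rack [-158.   548.4] F [-0.  -0.4  0.5] w 0.0877 xdir 101.7 q [-0.68  0.23  0.31  2.03 -0.09  0.89  1.45]
[-0.001  0.001 -0.001  0.005  0.002  0.441]
```

View pics/s4.png

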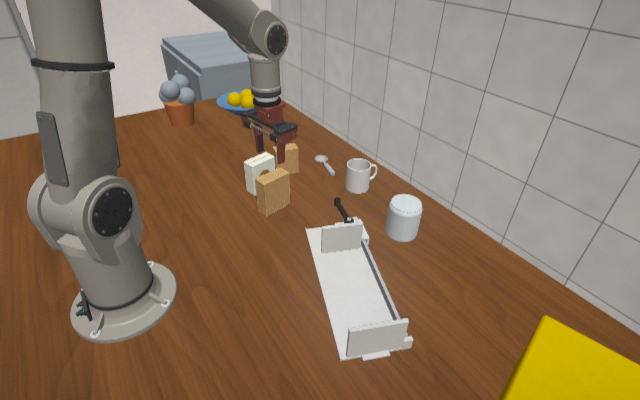

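```bash
python3 -m pendant '[[0,0,0,0.004,0,0.05,-1],[0,0,0,0.004,0,0.16,-1],[0,0,0,0.004,0,0.28,-1],[0,0,0,0.004,0,0.38,-1],[0,0,0,0.004,0,0.43,-1],[0,0,0,0.004,0,0.445,-1],[0,0,0,0.004,0,0.445,0.2],[0,0,0,0.004,0,0.445,1],[0,0,0,0.004,0,0.445,1],[0,0,0,0.004,0,0.445,1]]' 30
python3 -m pendant '[[0,0,0,0,0,0,1],[0,0,0,0,0,0,1],[0,0,0,0,0,-0.04,1],[0,0,0,0,0,-0.12,1],[0,0,0,0,0,-0.24,1],[0,0,0,0,0,-0.38,1],[0,0,0,0,0,-0.5,1],[0,0,0,0,0,-0.57,1],[0,0,0,0,0,-0.59,1]]' 30
python3 - <<'E'
from h import *
st();a=get_image("side");cv2.imwrite("pics/s5.png",a)
print(delta(*rw(-.005,.048),.235),delta(.48,-.05,.235,85))
E
```

```text
t: 11.1
eef_pos: [0.4752, 0.1389, 0.0887]
orientation: [[-0.2, 0.98, 0.001], [0.98, 0.2, -0.001], [-0.001, 0.001, -1.0]]
ft_force: [0.1, -0.5, 0.7]
grip_width: 0.0591
t: 12.0
eef_pos: [0.4758, 0.1394, 0.2386]
orientation: [[-0.2, 0.98, 0.004], [0.98, 0.2, 0.001], [0.0, 0.004, -1.0]]
ft_force: [0.4, 0.4, -2.8]
grip_width: 0.0457
t 12.0 eef [0.4758 0.1394 0.2386] rack [-156.6  548.5] F [ 0.4  0.4 -2.8] w 0.0457 xdir 101.5 q [-0.7   0.18  0.32  1.99 -0.07  0.98  1.43]
[ 2.000e-03 -1.000e-03  3.700e-01 -2.007e+00 -5.900e-01  1.000e-02] [ 0.002 -0.     0.184 -0.746 -0.134  0.011]
```

View pics/s5.png

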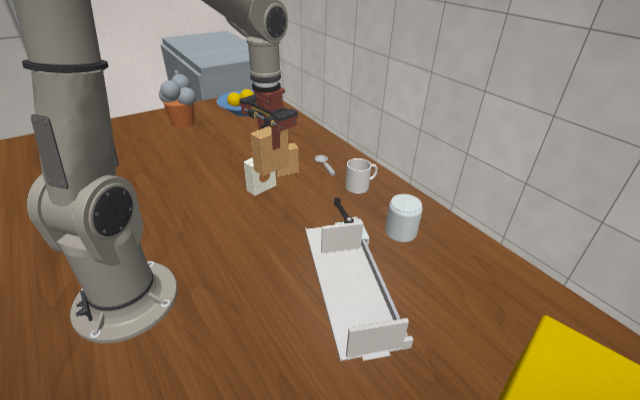

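```bash
python3 -m pendant '[[0,0,0.01,-0.05,-0.01,0,1],[0,0,0.04,-0.15,-0.04,0,1],[0,0,0.06,-0.28,-0.08,0,1],[0,0,0.09,-0.42,-0.12,0,1],[0,0,0.11,-0.56,-0.16,0,1],[0,0,0.14,-0.7,-0.2,0,1],[0,0,0.16,-0.82,-0.24,0,1],[0,0,0.175,-0.92,-0.27,0,1],[0,0,0.185,-1,-0.29,0,1]]'
python3 - <<'E'
from h import *
st()
print(delta(*rw(-.005,.048),.235))
E
```

```text
t: 12.95
eef_pos: [0.4517, -0.1241, 0.2366]
orientation: [[0.097, 0.995, 0.0], [0.995, -0.097, 0.0], [0.0, 0.0, -1.0]]
ft_force: [0.7, -0.4, -2.1]
grip_width: 0.0461
t 12.95 eef [ 0.4517 -0.1241  0.2366] rack [-81.4 294.8] F [ 0.7 -0.4 -2.1] w 0.0461 xdir 84.5 q [-0.37  0.14  0.56  2.06 -0.09  0.97  1.71]
[ 0.    -0.     0.18  -1.033  0.018  0.006]
```

```bash
python3 -m pendant '[[0,0,0.01,-0.05,0,0,1],[0,0,0.04,-0.15,0,0,1],[0,0,0.06,-0.28,0.005,0,1],[0,0,0.09,-0.42,0.01,0,1],[0,0,0.11,-0.56,0.01,0,1],[0,0,0.14,-0.7,0.015,0,1],[0,0,0.16,-0.82,0.018,0,1],[0,0,0.175,-0.92,0.018,0,1],[0,0,0.18,-0.98,0.018,0,1],[0,0,0.18,-1,0.018,0,1]]'
python3 - <<'E'
from h import *
st()
print(delta(*rw(-.005,.050),.096))
E
```

```text
t: 13.95
eef_pos: [0.4304, -0.3751, 0.236]
orientation: [[0.374, 0.928, -0.001], [0.928, -0.374, 0.0], [-0.0, -0.001, -1.0]]
ft_force: [0.4, 0.4, -2.0]
grip_width: 0.046
t 13.95 eef [ 0.4304 -0.3751  0.236 ] rack [-8.2 53.8] F [ 0.4  0.4 -2. ] w 0.046 xdir 68.1 q [ 0.06  0.36  0.71  1.84 -0.27  1.03  2.06]
[-0.001  0.    -0.002 -0.015  0.014  0.56 ]
```

```bash
python3 -m pendant '[[0,0,0,-0.005,0.005,0.05,1],[0,0,0,-0.015,0.014,0.15,1],[0,0,0,-0.015,0.014,0.28,1],[0,0,0,-0.015,0.014,0.4,1],[0,0,0,-0.015,0.014,0.49,1],[0,0,0,-0.015,0.014,0.54,1],[0,0,0,-0.015,0.014,0.56,1],[0,0,0,-0.015,0.014,0.56,1]]'
python3 - <<'E'
from h import *
st()
E
```

```text
t: 14.75
eef_pos: [0.432, -0.3793, 0.0961]
orientation: [[0.373, 0.928, -0.001], [0.928, -0.373, 0.001], [0.0, -0.002, -1.0]]
ft_force: [-0.2, -0.9, -2.2]
grip_width: 0.0459
t 14.75 eef [ 0.432  -0.3793  0.0961] rack [-5.1 50.5] F [-0.2 -0.9 -2.2] w 0.0459 xdir 68.1 q [ 0.17  0.55  0.59  1.94 -0.43  0.77  2.19]
```

```bash
python3 -m pendant '[[0,0,0,0,0,0.006,1],[0,0,0,0,0,0.006,-0.1],[0,0,0,0,0,0.006,-0.3],[0,0,0,0,0,0.006,-0.3],[0,0,0,0,0,0.006,-0.3],[0,0,0,0,0,-0.1,-0.3],[0,0,0,0,0,-0.25,-0.3],[0,0,0,0,0,-0.42,-0.4],[0,0,0,0,0,-0.52,-0.6],[0,0,0,0,0,-0.54,-1]]'
python3 - <<'E'
from h import *
st();a=get_image("side");cv2.imwrite("pics/s6.png",a);print(delta(.46,-.13,.235,85))
E
```

```text
t: 15.75
eef_pos: [0.4334, -0.3808, 0.2345]
orientation: [[0.374, 0.928, 0.004], [0.928, -0.374, -0.002], [-0.0, 0.004, -1.0]]
ft_force: [-0.9, -0.7, 0.5]
grip_width: 0.0741
t 15.75 eef [ 0.4334 -0.3808  0.2345] rack [-3.3 49.6] F [-0.9 -0.7  0.5] w 0.0741 xdir 68.1 q [ 0.06  0.38  0.71  1.84 -0.28  1.03  2.08]
[ 0.002  0.    -0.188  0.969 -0.274 -0.007]
```

View pics/s6.png

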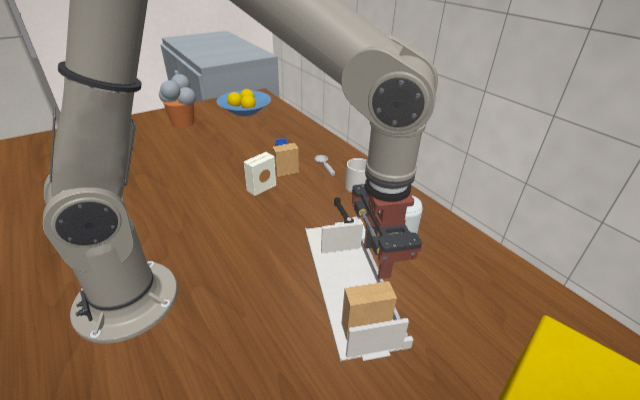

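```bash
python3 -m pendant '[[0,0,-0.01,0.05,-0.01,0,-1],[0,0,-0.04,0.16,-0.04,0,-1],[0,0,-0.08,0.3,-0.08,0,-1],[0,0,-0.11,0.46,-0.13,0,-1],[0,0,-0.14,0.62,-0.17,0,-1],[0,0,-0.16,0.78,-0.22,0,-1],[0,0,-0.18,0.92,-0.26,0,-1],[0,0,-0.188,1,-0.274,0,-1]]'
python3 - <<'E'
from h import *
st()
a=get_image("top");cv2.imwrite("pics/t7.png",a)
print("tea",toprect(a,(8,60,180),(25,200,255),(185,145,250,220),.104))
print("rice",toprect(a,(0,0,222),(179,90,255),(205,200,260,265),.116))
print(delta(.489,.260,.2,102.7))
E
```

```text
t: 16.6
eef_pos: [0.4618, -0.1182, 0.2316]
orientation: [[0.081, 0.997, -0.001], [0.997, -0.081, 0.001], [0.001, -0.001, -1.0]]
ft_force: [-0.6, -0.4, 0.3]
grip_width: 0.0879
t 16.6 eef [ 0.4618 -0.1182  0.2316] rack [-74.2 304. ] F [-0.6 -0.4  0.3] w 0.0879 xdir 85.4 q [-0.39  0.16  0.57  2.05 -0.11  0.96  1.73]
tea [613.9 305.9  41.1  85.3  78.8]
rice [489.1 259.8  48.1  94.9 -77.5]
[-0.000e+00 -1.000e-03 -1.910e-01  1.507e+00 -1.200e-02  1.280e-01]
```

View pics/t7.png

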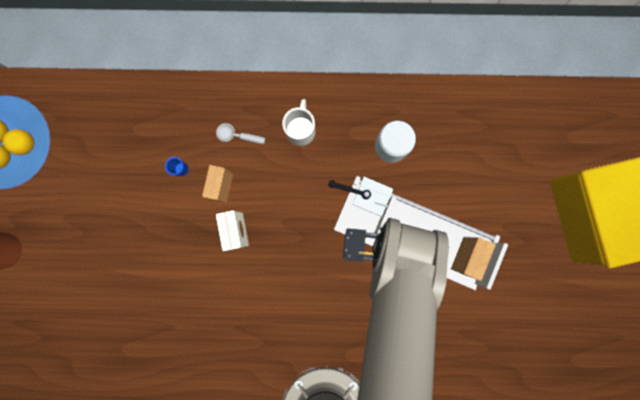

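```bash
python3 -m pendant '[[0,0,-0.02,0.06,0,0,-1],[0,0,-0.05,0.18,0,0,-1],[0,0,-0.09,0.34,0,0,-1],[0,0,-0.13,0.5,0,0,-1],[0,0,-0.16,0.68,0,0,-1],[0,0,-0.19,0.84,0,0,-1],[0,0,-0.19,0.95,0,0,-1],[0,0,-0.19,1,0,0,-1]]'
python3 - <<'E'
from h import *
st()
print(delta(.489,.260,.2,102.7),delta(.489,.26,.083,102.7))
E
```

```text
t: 17.45
eef_pos: [0.4812, 0.1364, 0.2308]
orientation: [[-0.223, 0.975, -0.002], [0.975, 0.223, 0.001], [0.002, -0.002, -1.0]]
ft_force: [0.2, -0.3, -0.5]
grip_width: 0.0878
t 17.45 eef [0.4812 0.1364 0.2308] rack [-150.5  547.7] F [ 0.2 -0.3 -0.5] w 0.0878 xdir 102.9 q [-0.71  0.2   0.36  1.99 -0.09  0.97  1.49]
[-0.001 -0.001  0.002  0.475  0.141  0.124] [-0.001 -0.001  0.002  0.474  0.142  0.592]
```

```bash
python3 -m pendant '[[0,0,0,0.06,0.02,0.02,-1],[0,0,0,0.18,0.06,0.06,-1],[0,0,0,0.32,0.1,0.1,-1],[0,0,0,0.43,0.13,0.12,-1],[0,0,0,0.475,0.142,0.13,-1],[0,0,0,0.475,0.142,0.2,-1],[0,0,0,0.475,0.142,0.34,-1],[0,0,0,0.475,0.142,0.48,-1],[0,0,0,0.475,0.142,0.57,-1],[0,0,0,0.475,0.142,0.592,-1]]'
python3 -m pendant '[[0,0,0,0,0,0,0.2],[0,0,0,0,0,0,1],[0,0,0,0,0,0,1],[0,0,0,0,0,0,1],[0,0,0,0,0,0,1],[0,0,0,0,0,0,1]]' 30
python3 - <<'E'
from h import *
st()
E
```

```text
t: 18.45
eef_pos: [0.4875, 0.2576, 0.0804]
orientation: [[-0.222, 0.975, -0.006], [0.975, 0.222, -0.003], [-0.001, -0.007, -1.0]]
ft_force: [0.1, -0.7, 0.9]
grip_width: 0.0877
t: 19.05
eef_pos: [0.4878, 0.2579, 0.0809]
orientation: [[-0.222, 0.975, -0.006], [0.975, 0.222, -0.002], [-0.001, -0.006, -1.0]]
ft_force: [-0.5, -1.7, 4.5]
grip_width: 0.0459
t 19.05 eef [0.4878 0.2579 0.0809] rack [-189.4  663. ] F [-0.5 -1.7  4.5] w 0.0459 xdir 102.8 q [-0.79  0.49  0.25  1.99 -0.19  0.69  1.37]
```

```bash
python3 -m pendant '[[0,0,0,0,0,-0.04,1],[0,0,0,0,0,-0.12,1],[0,0,0,0,0,-0.24,1],[0,0,0,0,0,-0.38,1],[0,0,0,0,0,-0.5,1],[0,0,0,0,0,-0.59,1],[0,0,0,0,0,-0.62,1]]' 30
python3 - <<'E'
from h import *
st();print(delta(.47,.02,.235,90),delta(*rw(-.005,.122),.235))
E
```

```text
t: 19.75
eef_pos: [0.4895, 0.2585, 0.2386]
orientation: [[-0.222, 0.975, -0.003], [0.975, 0.222, 0.0], [0.001, -0.002, -1.0]]
ft_force: [-0.1, -0.3, -3.8]
grip_width: 0.0457
t 19.75 eef [0.4895 0.2585 0.2386] rack [-188.1  664.2] F [-0.1 -0.3 -3.8] w 0.0457 xdir 102.8 q [-0.85  0.28  0.31  1.86 -0.1   1.02  1.29]
[-0.002 -0.     0.142 -0.913 -0.287  0.014] [-2.000e-03 -0.000e+00  3.840e-01 -2.202e+00 -6.270e-01  1.400e-02]
```

```bash
python3 -m pendant '[[0,0,0.01,-0.05,-0.01,0,1],[0,0,0.03,-0.15,-0.04,0,1],[0,0,0.05,-0.28,-0.08,0,1],[0,0,0.07,-0.43,-0.13,0,1],[0,0,0.09,-0.58,-0.18,0,1],[0,0,0.12,-0.73,-0.23,0.01,1],[0,0,0.14,-0.87,-0.28,0.01,1],[0,0,0.15,-1,-0.3,0.01,1]]'
python3 - <<'E'
from h import *
st();print(delta(*rw(-.005,.122),.235))
E
```

```text
t: 20.55
eef_pos: [0.4683, -0.0064, 0.2344]
orientation: [[0.018, 1.0, -0.007], [1.0, -0.018, -0.0], [-0.0, -0.007, -1.0]]
ft_force: [-0.0, 0.2, -2.9]
grip_width: 0.0461
t 20.55 eef [ 0.4683 -0.0064  0.2344] rack [-109.6  410.3] F [-0.   0.2 -2.9] w 0.0461 xdir 89.0 q [-0.57  0.14  0.5   2.06 -0.08  0.97  1.53]
[-4.000e-03  1.000e-03  2.300e-01 -1.227e+00 -1.700e-02 -2.000e-03]
```

```bash
python3 -m pendant '[[0,0,0.02,-0.08,0,0,1],[0,0,0.05,-0.22,0,0,1],[-0.002,0,0.09,-0.38,0,0,1],[-0.004,0,0.13,-0.54,0,0,1],[-0.004,0,0.17,-0.7,0,0,1],[-0.004,0,0.2,-0.85,0,0,1],[-0.004,0,0.23,-0.96,-0.01,0,1],[-0.004,0,0.23,-1,-0.01,0,1]]'
python3 - <<'E'
from h import *
st();print(delta(*rw(-.005,.122),.088))
E
```

```text
t: 21.35
eef_pos: [0.4572, -0.2608, 0.2333]
orientation: [[0.379, 0.925, -0.004], [0.925, -0.379, -0.002], [-0.004, -0.003, -1.0]]
ft_force: [-0.5, -0.3, -3.7]
grip_width: 0.0459
t 21.35 eef [ 0.4572 -0.2608  0.2333] rack [-25.6 169.9] F [-0.5 -0.3 -3.7] w 0.0459 xdir 67.7 q [-0.18  0.28  0.7   1.95 -0.21  0.99  1.8 ]
[-0.002  0.002 -0.006 -0.189  0.086  0.582]
```

```bash
python3 -m pendant '[[0,0,-0.006,-0.06,0.03,0,1],[-0.002,0.002,-0.006,-0.14,0.07,0,1],[-0.002,0.002,-0.006,-0.189,0.086,0.02,1],[-0.002,0.002,-0.006,-0.189,0.086,0.08,1],[-0.002,0.002,-0.006,-0.189,0.086,0.2,1],[-0.002,0.002,-0.006,-0.189,0.086,0.34,1],[-0.002,0.002,-0.006,-0.189,0.086,0.47,1],[-0.002,0.002,-0.006,-0.189,0.086,0.55,1],[-0.002,0.002,-0.006,-0.189,0.086,0.575,1],[-0.002,0.002,-0.006,-0.189,0.086,0.575,1]]'
python3 - <<'E'
from h import *
st();print(delta(*rw(-.005,.122),.088))
E
```

```text
t: 22.35
eef_pos: [0.4571, -0.3117, 0.0885]
orientation: [[0.37, 0.929, -0.003], [0.929, -0.37, 0.001], [0.0, -0.003, -1.0]]
ft_force: [0.1, 1.3, -2.6]
grip_width: 0.0458
t 22.35 eef [ 0.4571 -0.3117  0.0885] rack [ -6.9 122.5] F [ 0.1  1.3 -2.6] w 0.0458 xdir 68.3 q [ 0.04  0.53  0.58  2.   -0.43  0.73  2.07]
[-0.002 -0.     0.    -0.002  0.008  0.002]
```

```bash
python3 -m pendant '[[0,0,0,0,0,0.006,1],[0,0,0,0,0,0.006,-0.1],[0,0,0,0,0,0.006,-0.3],[0,0,0,0,0,0.006,-0.3],[0,0,0,0,0,0.006,-0.3],[0,0,0,0,0,-0.1,-0.3],[0,0,0,0,0,-0.25,-0.3],[0,0,0,0,0,-0.42,-0.4],[0,0,0,0,0,-0.52,-0.6],[0,0,0,0,0,-0.56,-1]]'
python3 - <<'E'
from h import *
st();a=get_image("side");cv2.imwrite("pics/s8.png",a);a=get_image("top");cv2.imwrite("pics/t8.png",a)
print("tea",toprect(a,(8,60,180),(25,200,255),(185,145,250,220),.104))
print(delta(.5,-.05,.235,78.8))
E
```

```text
t: 23.35
eef_pos: [0.4586, -0.3128, 0.2313]
orientation: [[0.37, 0.929, 0.002], [0.929, -0.37, -0.0], [0.0, 0.002, -1.0]]
ft_force: [0.5, 0.2, 0.1]
grip_width: 0.0742
t 23.35 eef [ 0.4586 -0.3128  0.2313] rack [ -5.1 122.1] F [0.5 0.2 0.1] w 0.0742 xdir 68.3 q [-0.08  0.34  0.71  1.89 -0.26  1.01  1.94]
tea [613.7 306.1  42.   85.9  78.8]
[-0.    -0.    -0.117  1.036 -0.232 -0.021]
```

View pics/s8.png

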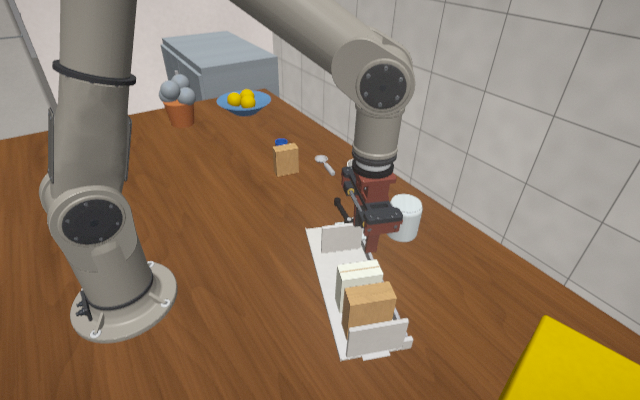

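```bash
python3 -m pendant '[[0,0,-0.01,0.05,-0.01,0,-1],[0,0,-0.03,0.16,-0.04,0,-1],[0,0,-0.05,0.3,-0.07,0,-1],[0,0,-0.07,0.46,-0.1,0,-1],[0,0,-0.09,0.62,-0.14,0,-1],[0,0,-0.11,0.79,-0.18,0,-1],[0,0,-0.117,0.93,-0.21,0,-1],[0,0,-0.117,1,-0.23,0,-1]]'
python3 - <<'E'
from h import *
st();print(delta(.614,.306,.2,78.8))
E
```

```text
t: 24.25
eef_pos: [0.4964, -0.0537, 0.2278]
orientation: [[0.188, 0.982, -0.004], [0.982, -0.188, 0.002], [0.001, -0.004, -1.0]]
ft_force: [-0.2, -0.4, 1.2]
grip_width: 0.0877
t 24.25 eef [ 0.4964 -0.0537  0.2278] rack [-65.9 376.8] F [-0.2 -0.4  1.2] w 0.0877 xdir 79.2 q [-0.52  0.22  0.59  2.01 -0.15  0.96  1.52]
[-2.000e-03 -1.000e-03  4.000e-03  1.501e+00  1.920e-01  1.120e-01]
```

```bash
python3 -m pendant '[[0,0,0,0.06,0.01,0,-1],[0,0,0,0.18,0.02,0,-1],[0,0,0,0.34,0.04,0,-1],[0,0,0,0.5,0.06,0,-1],[0,0,0,0.68,0.08,0,-1],[0,0,0,0.84,0.11,0,-1],[0,0,0,0.95,0.13,0,-1],[0,0,0,1,0.14,0,-1]]'
python3 - <<'E'
from h import *
st();print(delta(.614,.306,.2,78.8),delta(.614,.306,.074,78.8))
E
```

```text
t: 25.05
eef_pos: [0.5772, 0.1889, 0.226]
orientation: [[0.183, 0.983, -0.006], [0.983, -0.183, 0.001], [-0.0, -0.006, -1.0]]
ft_force: [0.1, -0.1, -0.0]
grip_width: 0.0879
t 25.05 eef [0.5772 0.1889 0.226 ] rack [-80.8 632.1] F [ 0.1 -0.1 -0. ] w 0.0879 xdir 79.4 q [-0.77  0.41  0.47  1.76 -0.21  1.04  1.16]
[-0.004  0.     0.007  0.487  0.059  0.104] [-0.004  0.     0.007  0.487  0.062  0.608]
```

```bash
python3 -m pendant '[[0,0,0.007,0.06,0.01,0.02,-1],[-0.004,0,0.007,0.18,0.02,0.05,-1],[-0.004,0,0.007,0.32,0.04,0.08,-1],[-0.004,0,0.007,0.44,0.06,0.1,-1],[-0.004,0,0.007,0.49,0.06,0.12,-1],[-0.004,0,0.007,0.49,0.062,0.2,-1],[-0.004,0,0.007,0.49,0.062,0.34,-1],[-0.004,0,0.007,0.49,0.062,0.48,-1],[-0.004,0,0.007,0.49,0.062,0.57,-1],[-0.004,0,0.007,0.49,0.062,0.6,-1]]'
python3 -m pendant '[[0,0,0,0,0,0,0.2],[0,0,0,0,0,0,1],[0,0,0,0,0,0,1],[0,0,0,0,0,0,1],[0,0,0,0,0,0,1],[0,0,0,0,0,0,1]]' 30
python3 - <<'E'
from h import *
st()
E
```

```text
t: 26.05
eef_pos: [0.6122, 0.304, 0.0727]
orientation: [[0.196, 0.981, -0.004], [0.981, -0.196, -0.004], [-0.004, -0.003, -1.0]]
ft_force: [0.5, -0.0, 0.2]
grip_width: 0.0876
t: 26.65
eef_pos: [0.6124, 0.3042, 0.0732]
orientation: [[0.196, 0.981, -0.004], [0.981, -0.196, -0.003], [-0.004, -0.003, -1.0]]
ft_force: [0.7, -1.0, -0.4]
grip_width: 0.0432
t 26.65 eef [0.6124 0.3042 0.0732] rack [-90.8 752.2] F [ 0.7 -1.  -0.4] w 0.0432 xdir 78.7 q [-0.81  0.7   0.38  1.67 -0.33  0.84  1.08]
```

```bash
python3 -m pendant '[[0,0,0,0,0,0,1],[0,0,0,0,0,0,1],[0,0,0,0,0,-0.04,1],[0,0,0,0,0,-0.12,1],[0,0,0,0,0,-0.24,1],[0,0,0,0,0,-0.38,1],[0,0,0,0,0,-0.52,1],[0,0,0,0,0,-0.61,1],[0,0,0,0,0,-0.65,1]]' 30
python3 - <<'E'
from h import *
st();cv2.imwrite("pics/s9.png",get_image("side"));print(delta(*rw(-.005,.196),.235))
E
```

```text
t: 27.55
eef_pos: [0.6141, 0.305, 0.2392]
orientation: [[0.197, 0.98, 0.0], [0.98, -0.197, -0.001], [-0.001, 0.0, -1.0]]
ft_force: [0.1, -0.1, -1.5]
grip_width: 0.041
t 27.55 eef [0.6141 0.305  0.2392] rack [-89.5 753.5] F [ 0.1 -0.1 -1.5] w 0.041 xdir 78.7 q [-0.86  0.52  0.46  1.55 -0.25  1.13  1.02]
[ 0.     0.     0.116 -2.255 -0.071  0.019]
```

View pics/s9.png

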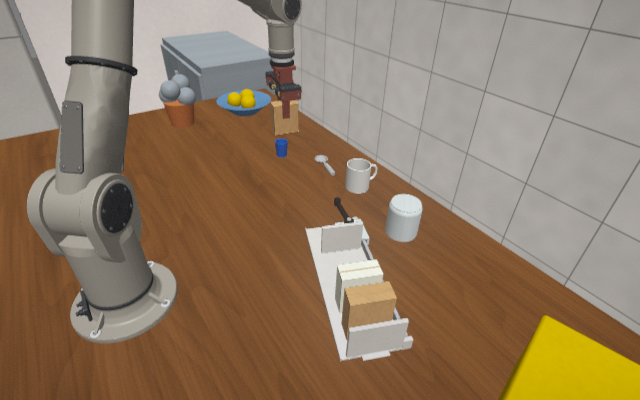

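```bash
python3 -m pendant '[[0,0,0.01,-0.05,0,0,1],[0,0,0.02,-0.15,0,0,1],[0,0,0.03,-0.28,-0.01,0,1],[0,0,0.04,-0.43,-0.02,0,1],[0,0,0.05,-0.58,-0.02,0.01,1],[0,0,0.06,-0.74,-0.03,0.01,1],[0,0,0.06,-0.88,-0.03,0.01,1],[0,0,0.06,-1,-0.035,0.01,1]]'
python3 - <<'E'
from h import *
st();print(delta(*rw(-.005,.196),.235))
E
```

```text
t: 28.4
eef_pos: [0.5544, 0.0583, 0.2355]
orientation: [[0.291, 0.957, -0.002], [0.957, -0.291, -0.002], [-0.003, -0.002, -1.0]]
ft_force: [0.1, -0.4, -1.2]
grip_width: 0.0407
t 28.4 eef [0.5544 0.0583 0.2355] rack [-53.6 502.3] F [ 0.1 -0.4 -1.2] w 0.0407 xdir 73.1 q [-0.66  0.31  0.55  1.87 -0.19  1.01  1.25]
[-1.000e-03  2.000e-03  5.400e-02 -1.237e+00  9.000e-02  5.000e-03]
```

```bash
python3 -m pendant '[[0,0,0.01,-0.07,0.01,0,1],[0,0,0.02,-0.2,0.02,0,1],[0,0,0.03,-0.36,0.03,0,1],[0,0,0.05,-0.53,0.05,0,1],[0,0,0.054,-0.7,0.06,0,1],[0,0,0.054,-0.85,0.075,0,1],[0,0,0.054,-0.96,0.085,0,1],[0,0,0.054,-1,0.09,0,1]]'
python3 - <<'E'
from h import *
st();cv2.imwrite("pics/t10.png",get_image("top"));print(delta(*rw(-.005,.196),.080))
E
```

```text
t: 29.2
eef_pos: [0.5014, -0.1905, 0.2354]
orientation: [[0.376, 0.927, -0.004], [0.927, -0.376, -0.003], [-0.004, -0.003, -1.0]]
ft_force: [0.1, -0.1, -1.4]
grip_width: 0.0406
t 29.2 eef [ 0.5014 -0.1905  0.2354] rack [-10.6 251.5] F [ 0.1 -0.1 -1.4] w 0.0406 xdir 67.9 q [-0.3   0.29  0.67  1.92 -0.21  1.    1.65]
[-0.002  0.003 -0.003 -0.22   0.024  0.623]
```

View pics/t10.png

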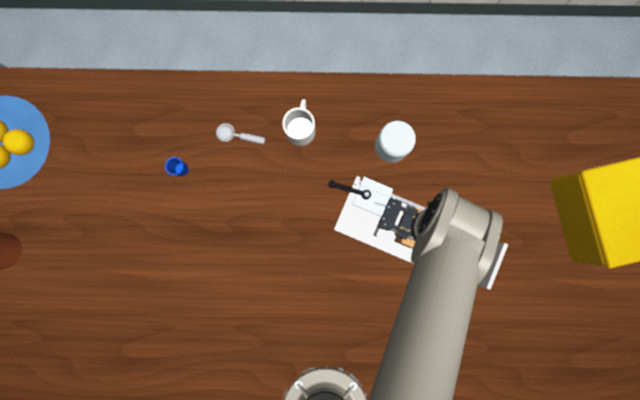

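```bash
python3 -m pendant '[[0,0,0,-0.06,0.01,0,1],[-0.002,0.003,-0.003,-0.16,0.02,0,1],[-0.002,0.003,-0.003,-0.22,0.024,0.02,1],[-0.002,0.003,-0.003,-0.22,0.024,0.1,1],[-0.002,0.003,-0.003,-0.22,0.024,0.23,1],[-0.002,0.003,-0.003,-0.22,0.024,0.38,1],[-0.002,0.003,-0.003,-0.22,0.024,0.51,1],[-0.002,0.003,-0.003,-0.22,0.024,0.59,1],[-0.002,0.003,-0.003,-0.22,0.024,0.617,1],[-0.002,0.003,-0.003,-0.22,0.024,0.617,1]]'
python3 - <<'E'
from h import *
st();cv2.imwrite("pics/s11.png",get_image("side"))
E
```

```text
t: 30.25
eef_pos: [0.4863, -0.2425, 0.0807]
orientation: [[0.37, 0.929, -0.001], [0.929, -0.37, 0.002], [0.001, -0.001, -1.0]]
ft_force: [0.8, -1.0, -0.4]
grip_width: 0.0411
t 30.25 eef [ 0.4863 -0.2425  0.0807] rack [ -5.5 197.6] F [ 0.8 -1.  -0.4] w 0.0411 xdir 68.3 q [-0.08  0.53  0.55  2.03 -0.42  0.7   1.93]
```

View pics/s11.png

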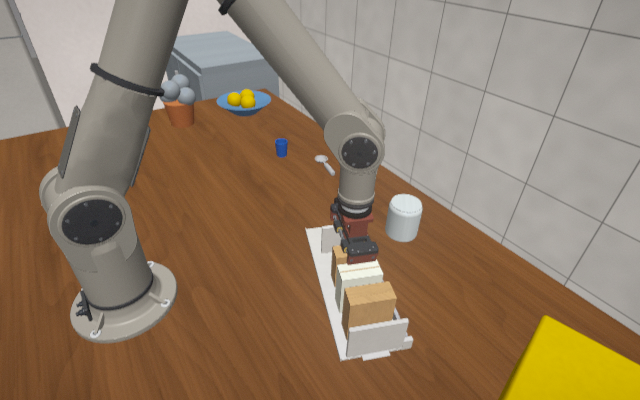

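```bash
python3 -m pendant '[[0,0,0,0,0,0.006,1],[0,0,0,0,0,0.006,0],[0,0,0,0,0,0.006,-0.2],[0,0,0,0,0,0.006,-0.2],[0,0,0,0,0,0.006,-0.2],[0,0,0,0,0,-0.1,-0.2],[0,0,0,0,0,-0.25,-0.2],[0,0,0,0,0,-0.4,-0.2],[0,0,0,0,0,-0.48,0],[0,0,0,0,0,-0.5,1]]'
python3 - <<'E'
from h import *
st();print(delta(*rw(-.02,.345),.205),delta(*rw(-.02,.345),.075))
E
```

```text
t: 31.3
eef_pos: [0.4878, -0.244, 0.2088]
orientation: [[0.37, 0.929, 0.005], [0.929, -0.37, -0.0], [0.002, 0.005, -1.0]]
ft_force: [0.3, -0.5, 0.4]
grip_width: 0.0401
t 31.3 eef [ 0.4878 -0.244   0.2088] rack [ -3.5 196.8] F [ 0.3 -0.5  0.4] w 0.0401 xdir 68.3 q [-0.19  0.34  0.68  1.93 -0.26  0.95  1.8 ]
[ 0.003 -0.001  0.     0.593 -0.066  0.016] [ 0.003 -0.001  0.     0.592 -0.068  0.536]
```

```bash
python3 -m pendant '[[0,0,0,0.06,-0.01,0,1],[0,0,0,0.18,-0.02,0,1],[0,0,0,0.34,-0.02,0,1],[0,0,0,0.48,-0.03,0,1],[0,0,0,0.57,-0.03,0.02,1],[0,0,0,0.593,-0.03,0.1,1],[0,0,0,0.593,-0.03,0.23,1],[0,0,0,0.593,-0.03,0.38,1],[0,0,0,0.593,-0.03,0.5,1],[0,0,0,0.593,-0.03,0.535,1]]'
python3 - <<'E'
from h import *
st();a=get_image("top");cv2.imwrite("pics/t12.png",a);b=get_image("side");cv2.imwrite("pics/s12.png",b);crop(b,290,180,420,365,3.2,"pics/s12c.png")
E
```

```text
t: 32.3
eef_pos: [0.5335, -0.103, 0.0715]
orientation: [[0.37, 0.929, -0.002], [0.929, -0.37, 0.0], [-0.001, -0.002, -1.0]]
ft_force: [0.2, 0.5, 0.6]
grip_width: 0.0004
t 32.3 eef [ 0.5335 -0.103   0.0715] rack [-13.3 344.7] F [0.2 0.5 0.6] w 0.0004 xdir 68.3 q [-0.32  0.54  0.52  2.03 -0.41  0.68  1.65]
```

View pics/t12.png

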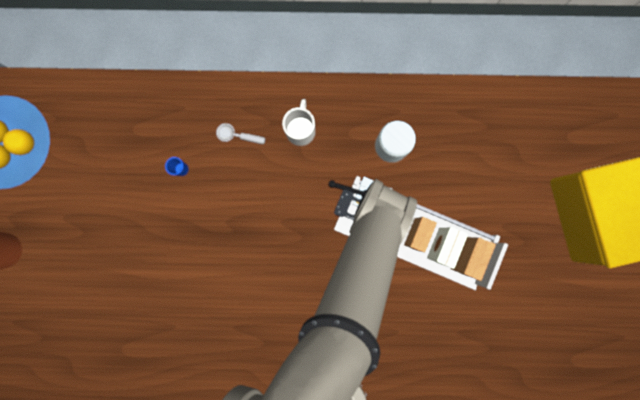

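View pics/s12c.png

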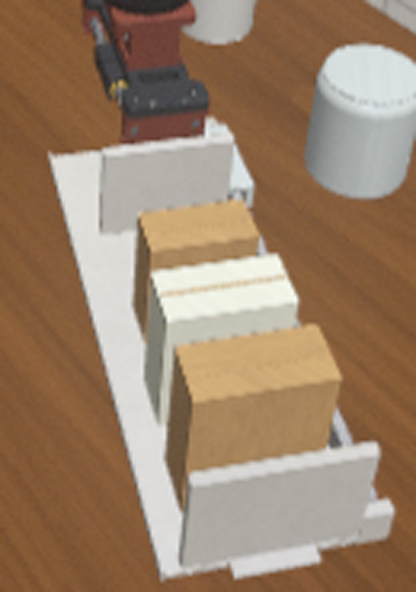

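```bash
python3 -m pendant '[[0,0,0,-0.03,0,0,1],[0,0,0,-0.07,0,0,1],[0,0,0,-0.12,0,0,1],[0,0,0,-0.17,0,0,1],[0,0,0,-0.22,0,0,1],[0,0,0,-0.27,0,0,1],[0,0,0,-0.32,0,0,1],[0,0,0,-0.37,0,0,1],[0,0,0,-0.41,0,0,1],[0,0,0,-0.43,0,0,1]]'
python3 - <<'E'
from h import *
st();b=get_image("side");crop(b,290,180,420,365,3.2,"pics/s13c.png")
E
```

```text
t: 33.4
eef_pos: [0.4949, -0.2047, 0.0738]
orientation: [[0.372, 0.928, 0.002], [0.928, -0.372, -0.001], [0.0, 0.002, -1.0]]
ft_force: [3.0, 3.2, 4.9]
grip_width: 0.0002
t 33.4 eef [ 0.4949 -0.2047  0.0738] rack [-11.5 235.9] F [3.  3.2 4.9] w 0.0002 xdir 68.2 q [-0.13  0.52  0.52  2.05 -0.41  0.67  1.85]
```

View pics/s13c.png

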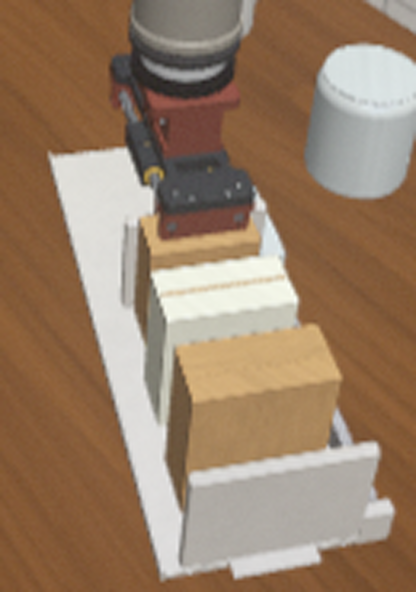

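```bash
python3 -m pendant '[[0,0,0,-0.02,0,0,1],[0,0,0,-0.045,0,0,1],[0,0,0,-0.07,0,0,1],[0,0,0,-0.1,0,0,1],[0,0,0,-0.13,0,0,1],[0,0,0,-0.16,0,0,1],[0,0,0,-0.19,0,0,1],[0,0,0,-0.215,0,0,1],[0,0,0,-0.235,0,0,1],[0,0,0,-0.25,0,0,1]]'
python3 - <<'E'
from h import *
st();b=get_image("side");crop(b,290,180,420,365,3.2,"pics/s14c.png")
E
```

```text
t: 34.45
eef_pos: [0.4713, -0.2622, 0.0736]
orientation: [[0.371, 0.929, 0.001], [0.929, -0.371, 0.001], [0.002, 0.0, -1.0]]
ft_force: [2.2, 8.1, 3.3]
grip_width: 0.0005
t 34.45 eef [ 0.4713 -0.2622  0.0736] rack [-12.  173.9] F [2.2 8.1 3.3] w 0.0005 xdir 68.2 q [-0.01  0.53  0.51  2.04 -0.41  0.68  1.96]
```

View pics/s14c.png

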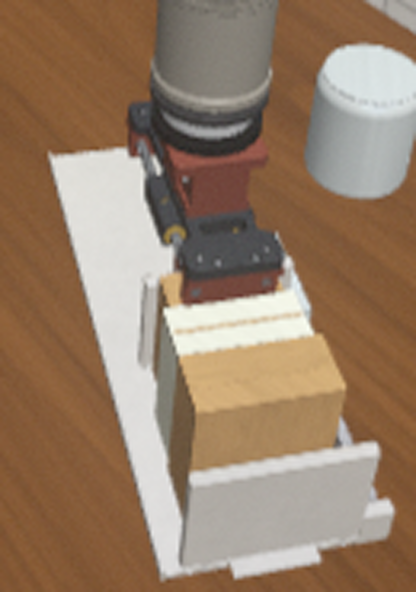

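```bash
python3 -m pendant '[[0,0,0,-0.01,0,0,1],[0,0,0,-0.02,0,0,1],[0,0,0,-0.03,0,0,1],[0,0,0,-0.04,0,0,1],[0,0,0,-0.05,0,0,1],[0,0,0,-0.056,0,0,1],[0,0,0,-0.06,0,0,1]]'
python3 - <<'E'
from h import *
st()
E
```

```text
t: 35.2
eef_pos: [0.4659, -0.2755, 0.0736]
orientation: [[0.371, 0.929, 0.001], [0.929, -0.371, 0.003], [0.003, 0.0, -1.0]]
ft_force: [3.2, 7.4, 3.3]
grip_width: 0.0005
t 35.2 eef [ 0.4659 -0.2755  0.0736] rack [-12.1 159.5] F [3.2 7.4 3.3] w 0.0005 xdir 68.2 q [ 0.02  0.53  0.51  2.03 -0.41  0.68  1.99]
```

```bash
python3 -m pendant '[[0,0,0,-0.006,0,0,1],[0,0,0,-0.012,0,0,1],[0,0,0,-0.016,0,0,1],[0,0,0,-0.016,0,0,1]]'
python3 -c "from h import *; st()"
```

```text
t: 35.6
eef_pos: [0.4649, -0.2778, 0.0736]
orientation: [[0.369, 0.929, 0.001], [0.929, -0.369, 0.005], [0.005, -0.001, -1.0]]
ft_force: [3.3, 7.5, 4.8]
grip_width: 0.0002
t 35.6 eef [ 0.4649 -0.2778  0.0736] rack [-12.2 156.9] F [3.3 7.5 4.8] w 0.0002 xdir 68.3 q [ 0.03  0.53  0.51  2.03 -0.41  0.68  2.  ]
```

```bash
python3 -m pendant '[[0,0,0,-0.006,0,0,1],[0,0,0,-0.012,0,0,1],[0,0,0,-0.012,0,0,1]]'
python3 -c "from h import *; st()"
```

```text
t: 35.9
eef_pos: [0.4643, -0.2793, 0.0737]
orientation: [[0.368, 0.93, 0.002], [0.93, -0.368, 0.008], [0.008, -0.001, -1.0]]
ft_force: [3.1, 6.2, 4.3]
grip_width: 0.0006
t 35.9 eef [ 0.4643 -0.2793  0.0737] rack [-12.2 155.4] F [3.1 6.2 4.3] w 0.0006 xdir 68.4 q [ 0.04  0.53  0.51  2.03 -0.41  0.68  2.  ]
```

```bash
python3 -m pendant '[[0,0,0,-0.006,0,0,1],[0,0,0,-0.012,0,0,1],[0,0,0,-0.016,0,0,1],[0,0,0,-0.016,0,0,1]]'
python3 -c "from h import *; st()
b=get_image('side');crop(b,290,180,420,365,3.2,'pics/s15c.png')"
```

```text
t: 36.3
eef_pos: [0.4633, -0.2815, 0.0737]
orientation: [[0.367, 0.93, 0.002], [0.93, -0.367, 0.01], [0.01, -0.002, -1.0]]
ft_force: [2.6, 7.9, 5.0]
grip_width: 0.0005
t 36.3 eef [ 0.4633 -0.2815  0.0737] rack [-12.3 152.9] F [2.6 7.9 5. ] w 0.0005 xdir 68.5 q [ 0.04  0.53  0.51  2.03 -0.41  0.69  2.01]
```

View pics/s15c.png

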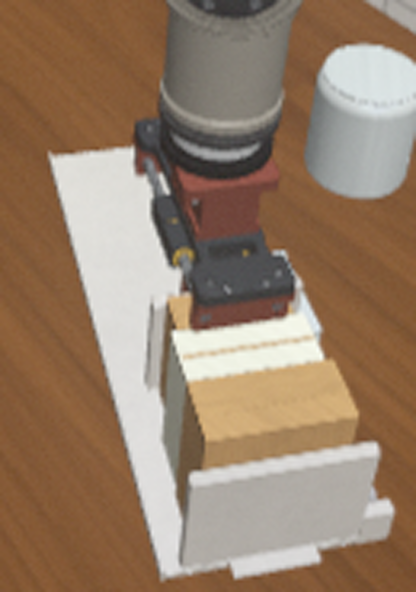

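```bash
python3 -c "
from h import *
for u,v,z in((205,440,.128),(358,413,.128),(190,384,.128),(165,333,.122),(152,300,.101),(190,484,.1),(378,446,.1)): print(u,v,inv(px('side',290+u/3.2,180+v/3.2,z)).round(4))"
```

```text
205 440 [-0.0552 -0.0016]
358 413 [ 0.0439 -0.0009]
190 384 [-0.0528  0.0405]
165 333 [-0.0561  0.0889]
152 300 [-0.0517  0.1373]
190 484 [-0.0653 -0.011 ]
378 446 [ 0.0591 -0.0078]
```

```bash
python3 -m pendant '[[0,0,0,-0.006,0,0,1],[0,0,0,-0.012,0,0,1],[0,0,0,-0.012,0,0,1]]'
python3 -c "from h import *; st()"
```

```text
t: 36.65
eef_pos: [0.4632, -0.2818, 0.0737]
orientation: [[0.365, 0.931, 0.002], [0.931, -0.365, 0.014], [0.014, -0.003, -1.0]]
ft_force: [4.3, 9.9, 6.4]
grip_width: 0.0005
t 36.65 eef [ 0.4632 -0.2818  0.0737] rack [-12.3 152.6] F [4.3 9.9 6.4] w 0.0005 xdir 68.6 q [ 0.05  0.53  0.5   2.03 -0.41  0.69  2.02]
```

```bash
python3 -m pendant '[[0,0,0,-0.006,0,0,1],[0,0,0,-0.012,0,0,1],[0,0,0,-0.012,0,0,1]]'
python3 -c "from h import *; st()"
```

```text
t: 36.95
eef_pos: [0.4632, -0.2817, 0.0737]
orientation: [[0.363, 0.932, 0.003], [0.932, -0.363, 0.019], [0.018, -0.004, -1.0]]
ft_force: [4.0, 11.0, 6.8]
grip_width: 0.0006
t 36.95 eef [ 0.4632 -0.2817  0.0737] rack [-12.4 152.7] F [ 4.  11.   6.8] w 0.0006 xdir 68.7 q [ 0.06  0.53  0.5   2.02 -0.42  0.69  2.02]
```

```bash
python3 -m pendant '[[0,0,0,0.03,0,0,1],[0,0,0,0.08,0,0,1],[0,0,0,0.1,0,-0.08,1],[0,0,0,0.1,0,-0.18,1],[0,0,0,0.1,0,-0.2,1]]'
python3 - <<'E'
from h import *
st();b=get_image("side");crop(b,290,180,420,365,3.2,"pics/s16c.png")
w=rw(.062,.300);print(delta(*w,.12),delta(*w,.062))
E
```

```text
t: 37.45
eef_pos: [0.4728, -0.2601, 0.1259]
orientation: [[0.363, 0.932, 0.005], [0.932, -0.363, 0.017], [0.018, -0.001, -1.0]]
ft_force: [-0.3, 0.3, -0.5]
grip_width: 0.0004
t 37.45 eef [ 0.4728 -0.2601  0.1259] rack [-11.4 176.3] F [-0.3  0.3 -0.5] w 0.0004 xdir 68.7 q [-0.04  0.44  0.56  2.01 -0.35  0.79  1.93]
[-0.001 -0.011  0.005  0.492  0.298  0.031] [-0.001 -0.011  0.005  0.488  0.298  0.263]
```

View pics/s16c.png

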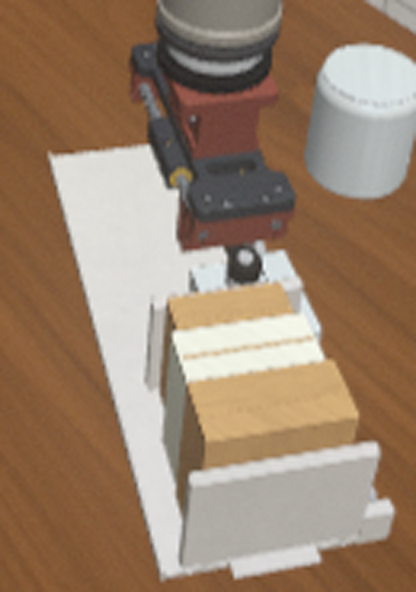

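```bash
python3 -m pendant '[[0,-0.01,0.005,0.06,0.04,0,1],[0,-0.01,0.005,0.18,0.11,0,1],[0,-0.01,0.005,0.33,0.2,0.01,1],[0,-0.01,0.005,0.44,0.27,0.02,1],[0,-0.01,0.005,0.492,0.298,0.02,1],[0,-0.01,0.005,0.492,0.298,0.02,1]]'
python3 - <<'E'
from h import *
st();print(inv(px("side",290+243/3.2,180+262/3.2,.06)))
b=get_image("side");crop(b,290,180,420,365,3.2,"pics/s17c.png");a=get_image("top");crop(a,320,150,520,300,4,"pics/t17c.png")
w=rw(.062,.300);print(delta(*w,.12),delta(*w,.062))
E
```

```text
t: 38.1
eef_pos: [0.5873, -0.1708, 0.1215]
orientation: [[0.368, 0.93, -0.002], [0.93, -0.368, 0.003], [0.002, -0.003, -1.0]]
ft_force: [0.2, -0.7, -1.2]
grip_width: 0.0005
t 38.1 eef [ 0.5873 -0.1708  0.1215] rack [ 61.9 301.7] F [ 0.2 -0.7 -1.2] w 0.0005 xdir 68.4 q [-0.21  0.56  0.54  1.84 -0.37  0.85  1.7 ]
[0.03979467 0.19820861]
[-0.002 -0.    -0.001  0.008  0.004  0.009] [-0.002 -0.    -0.001  0.008  0.005  0.241]
```

View pics/s17c.png

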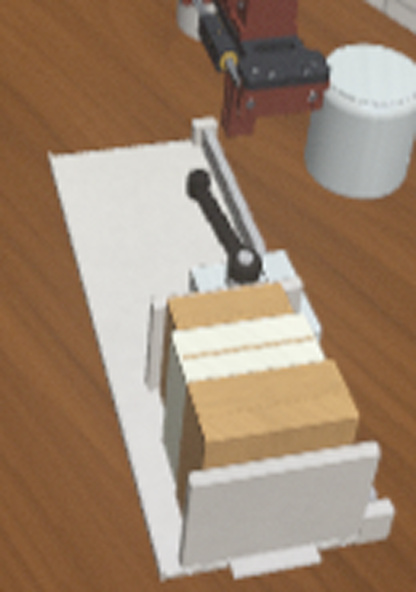

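View pics/t17c.png

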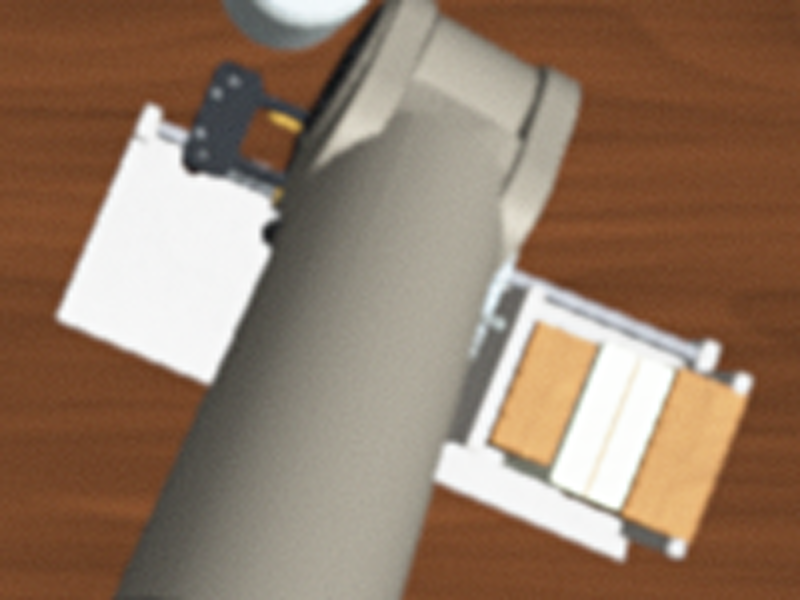

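Run:
```python
from h import *
f=lambda u,v,z:np.round(inv(px("top",320+(u-1.5)/4,150+(v-1.5)/4,z))*1000,1)
print("stop back top",f(468,442,.101),f(524,290,.101))
print("stop inner top/tea",f(489,445,.110),f(538,322,.110))
print("tea far",f(549,465,.11),f(598,343,.11))
print("rice",f(551,482,.122),f(601,340,.122),f(624,512,.122),f(676,368,.122))
print("groats",f(625,512,.128),f(678,368,.128),f(686,545,.128),f(748,392,.128))
print("tip",f(270,233,.065), "wall front end top",f(668,555,.1),f(686,550,.1),f(735,385,.1),f(752,380,.1))
```

```text
stop back top [-51.  143.2] [ 53.4 146.4]
stop inner top/tea [-47.9 132.7] [ 36.8 133. ]
tea far [-44.7  93. ] [39.2 93. ]
rice [-54.6  91.8] [40.2 95.7] [-54.1  42.9] [42.2 45.9]
groats [-54.1  44.6] [42. 47.] [-58.2   2.3] [45.   1.4]
tip [ 27.6 307. ] wall front end top [-67.7  -0.9] [-60.3 -10.3] [49.6 -0.8] [56.8 -9.6]
```

```bash
python3 -m pendant '[[0,0,0,0.008,0.004,0.04,1],[0,0,0,0.008,0.005,0.13,1],[0,0,0,0.008,0.005,0.21,1],[0,0,0,0.008,0.005,0.24,1],[0,0,0,0.008,0.005,0.24,1]]'
python3 - <<'E'
from h import *
st()
piv=np.array([.04,.205])
for th in (1.45,1.3,1.2,1.1,1,.9,.8,.7,.6,.5,.4,.3,.2,.1,0,-.05):
    p=piv+.095*np.array([-np.cos(th),np.sin(th)])+.020*np.array([np.sin(th),np.cos(th)])
    print(th,np.round(p,4),delta(*rw(*p),.062)[3:])
E
```

```text
t: 38.7
eef_pos: [0.5851, -0.1734, 0.061]
orientation: [[0.374, 0.927, -0.005], [0.927, -0.374, 0.002], [-0.0, -0.005, -1.0]]
ft_force: [-0.6, -0.2, -0.8]
grip_width: 0.0006
t 38.7 eef [ 0.5851 -0.1734  0.061 ] rack [ 60.8 298.5] F [-0.6 -0.2 -0.8] w 0.0006 xdir 68.0 q [-0.17  0.64  0.49  1.87 -0.43  0.75  1.74]
1.45 [0.0484 0.3017] [ 0.013 -0.05  -0.004]
1.3 [0.0339 0.3019] [ 0.013 -0.108 -0.003]
1.2 [0.0242 0.3008] [ 0.009 -0.146 -0.003]
1.1 [0.0147 0.2987] [ 0.    -0.184 -0.003]
1 [0.0055 0.2957] [-0.012 -0.221 -0.003]
0.9 [-0.0034  0.2918] [-0.027 -0.257 -0.003]
0.8 [-0.0118  0.2871] [-0.047 -0.29  -0.002]
0.7 [-0.0198  0.2815] [-0.069 -0.322 -0.002]
0.6 [-0.0271  0.2751] [-0.095 -0.351 -0.002]
0.5 [-0.0338  0.2681] [-0.123 -0.378 -0.002]
0.4 [-0.0397  0.2604] [-0.154 -0.401 -0.002]
0.3 [-0.0448  0.2522] [-0.187 -0.422 -0.002]
0.2 [-0.0491  0.2435] [-0.222 -0.439 -0.002]
0.1 [-0.0525  0.2344] [-0.258 -0.452 -0.002]
0 [-0.055  0.225] [-0.296 -0.462 -0.001]
-0.05 [-0.0559  0.2202] [-0.315 -0.465 -0.001]
```

```bash
python3 -m pendant '[[0,0,0,0.013,-0.05,0,1],[0,0,0,0.013,-0.108,0,1],[0,0,0,0.009,-0.146,0,1],[0,0,0,0,-0.184,0,1],[0,0,0,-0.012,-0.221,0,1],[0,0,0,-0.027,-0.257,0,1],[0,0,0,-0.047,-0.29,0,1],[0,0,0,-0.069,-0.322,0,1],[0,0,0,-0.095,-0.351,0,1],[0,0,0,-0.123,-0.378,0,1]]'
python3 - <<'E'
from h import *
st()
piv=np.array([.04,.205])
for th in (.45,.4,.3,.2,.1,0,-.05,-.1):
    p=piv+.095*np.array([-np.cos(th),np.sin(th)])+.020*np.array([np.sin(th),np.cos(th)])
    print(th,np.round(p,4),delta(*rw(*p),.062)[3:])
b=get_image("side");crop(b,290,180,420,365,3.2,"pics/s18c.png")
E
```

```text
t: 39.7
eef_pos: [0.4848, -0.1662, 0.0613]
orientation: [[0.374, 0.928, -0.006], [0.928, -0.374, 0.003], [0.0, -0.007, -1.0]]
ft_force: [1.8, -0.6, 0.2]
grip_width: 0.0005
t 39.7 eef [ 0.4848 -0.1662  0.0613] rack [-35. 268.] F [ 1.8 -0.6  0.2] w 0.0005 xdir 68.1 q [-0.18  0.51  0.5   2.1  -0.41  0.63  1.79]
0.45 [-0.0368  0.2643] [-0.015 -0.007 -0.003]
0.4 [-0.0397  0.2604] [-0.031 -0.019 -0.003]
0.3 [-0.0448  0.2522] [-0.064 -0.039 -0.003]
0.2 [-0.0491  0.2435] [-0.098 -0.056 -0.002]
0.1 [-0.0525  0.2344] [-0.135 -0.069 -0.002]
0 [-0.055  0.225] [-0.172 -0.079 -0.002]
-0.05 [-0.0559  0.2202] [-0.191 -0.083 -0.002]
-0.1 [-0.0565  0.2154] [-0.211 -0.085 -0.002]
```

View pics/s18c.png

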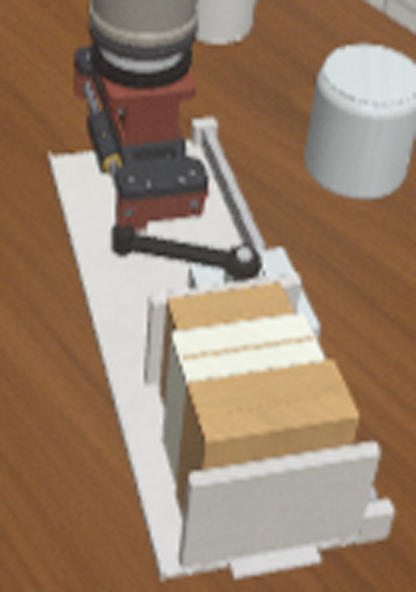

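```bash
python3 -m pendant '[[0,0,0,-0.015,-0.007,0,1],[0,0,0,-0.031,-0.019,0,1],[0,0,0,-0.047,-0.03,0,1],[0,0,0,-0.064,-0.039,0,1],[0,0,0,-0.081,-0.048,0,1],[0,0,0,-0.098,-0.056,0,1],[0,0,0,-0.117,-0.063,0,1],[0,0,0,-0.135,-0.069,0,1],[0,0,0,-0.155,-0.074,0,1],[0,0,0,-0.165,-0.076,0,1]]'
python3 -c "from h import *; st()"
```

```text
t: 40.75
eef_pos: [0.4499, -0.1983, 0.0615]
orientation: [[0.376, 0.927, -0.007], [0.927, -0.376, 0.003], [0.0, -0.008, -1.0]]
ft_force: [4.8, 6.7, 0.3]
grip_width: 0.0006
t 40.75 eef [ 0.4499 -0.1983  0.0615] rack [-55.6 225.2] F [4.8 6.7 0.3] w 0.0006 xdir 67.9 q [-0.11  0.49  0.5   2.15 -0.4   0.61  1.86]
```

```bash
python3 -m pendant '[[0,0,0,-0.008,0,0,1],[0,0,0,-0.016,0,0,1],[0,0,0,-0.024,0,0,1],[0,0,0,-0.03,0,0,1]]'
python3 -c "from h import *; st()
b=get_image('side');crop(b,290,180,420,365,3.2,'pics/s19c.png')"
```

```text
t: 41.15
eef_pos: [0.4495, -0.1992, 0.0614]
orientation: [[0.371, 0.929, -0.006], [0.929, -0.371, 0.011], [0.008, -0.01, -1.0]]
ft_force: [8.5, 21.9, 2.9]
grip_width: 0.0007
t 41.15 eef [ 0.4495 -0.1992  0.0614] rack [-55.7 224.3] F [ 8.5 21.9  2.9] w 0.0007 xdir 68.2 q [-0.1   0.49  0.49  2.14 -0.41  0.61  1.88]
```

View pics/s19c.png

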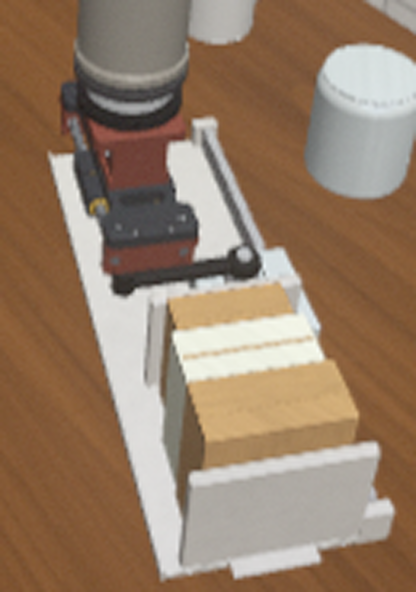

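```bash
python3 -m pendant '[[0,0,0,0.03,0,0,1],[0,0,0,0.1,0,0,1],[0,0,0,0.15,0,-0.08,1],[0,0,0,0.2,0,-0.25,1],[0,0,0,0.4,0,-0.4,1],[0,0,0,0.6,-0.1,-0.45,1],[0,0,0,0.8,-0.1,-0.45,1],[0,0,0,0.95,-0.1,-0.45,1],[0,0,0,1,-0.1,-0.45,1]]'
python3 - <<'E'
from h import *
st();b=get_image("side");crop(b,290,180,420,365,3.2,"pics/s20c.png");a=get_image("top");crop(a,320,150,520,300,4,"pics/t20c.png")
E
```

```text
t: 42.1
eef_pos: [0.5206, 0.0464, 0.1762]
orientation: [[0.364, 0.931, -0.006], [0.931, -0.364, 0.012], [0.009, -0.01, -1.0]]
ft_force: [-0.1, 0.2, 0.3]
grip_width: 0.0007
t 42.1 eef [0.5206 0.0464 0.1762] rack [-80.6 478.7] F [-0.1  0.2  0.3] w 0.0007 xdir 68.6 q [-0.66  0.33  0.56  2.   -0.25  0.87  1.24]
```

View pics/s20c.png

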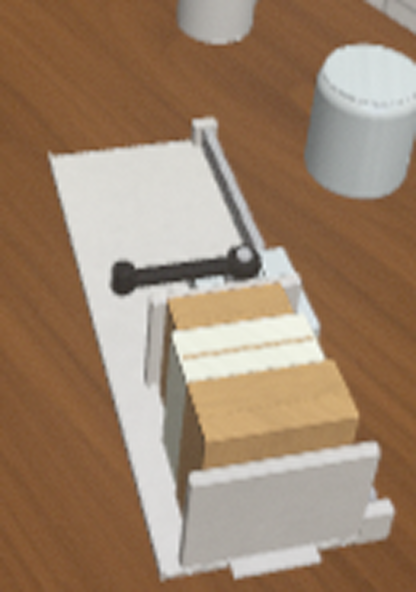

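View pics/t20c.png

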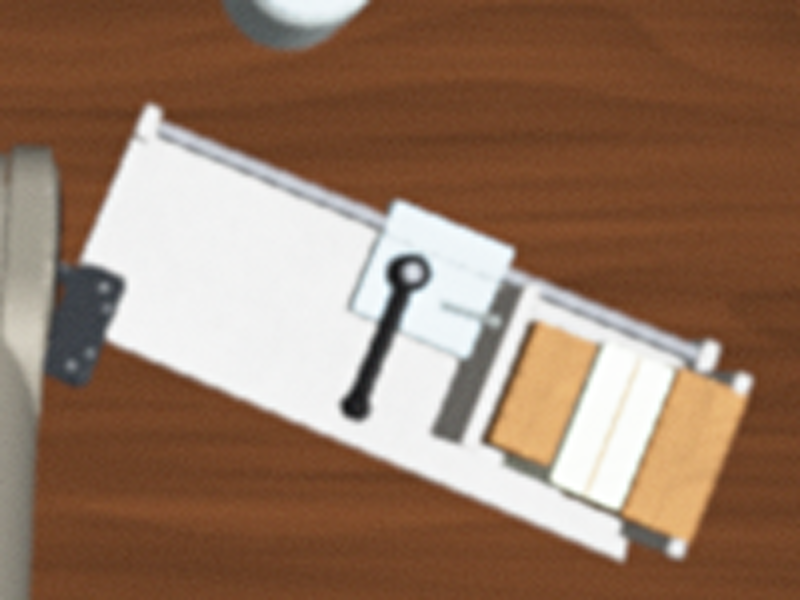

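Run:
```python
from h import *
f=lambda u,v,z:np.round(inv(px("top",320+(u-1.5)/4,150+(v-1.5)/4,z))*1000,1)
a=f(357,405,.065);b=f(409,271,.06);print("tip",a,"piv",b,"angle",np.arctan2(a[1]-b[1],b[0]-a[0]))
print("stop back top",f(462,442,.101),f(524,288,.101),"inner/tea",f(489,443,.11),f(537,322,.11))
```

```text
tip [-55.7 210.4] piv [ 40.8 211.1] angle -0.007253758783969669
stop back top [-52.5 146.8] [ 54.6 146.9] inner/tea [-46.7 133.2] [ 36.5 133.6]
```

Run:
```python
from h import *
b=get_image("side");a=get_image("top")
cv2.imwrite("pics/s21.png",b);cv2.imwrite("pics/t21.png",a)
crop(b,320,250,390,325,10,"pics/s21c.png");crop(a,400,190,520,295,7,"pics/t21c.png")
for y in(.133,.137,.140):
    print(y,pj("side",np.r_[rw(.04,y+.072),.06]),pj("top",np.r_[rw(.04,y+.072),.06]),"plate back top", [pj("top",np.r_[rw(x,y+.01),.101]).round(1) for x in(-.055,.058)],"inner",[pj("top",np.r_[rw(x,y),.101]).round(1) for x in(-.055,.058)],[pj("side",np.r_[rw(-.055,y+e),.101]).round(1) for e in(0,.01)])
```

```text
0.133 [365.19240404 259.94504805] [423.86706734 218.52375867] plate back top [array([436.1, 261.6]), array([452.5, 221. ])] inner [array([439.8, 263.2]), array([456.1, 222.5])] [array([336.5, 275.4]), array([335.5, 272.1])]
0.137 [364.7120731  258.82514133] [422.48012124 217.94262645] plate back top [array([434.7, 261. ]), array([451.1, 220.4])] inner [array([438.3, 262.5]), array([454.7, 221.9])] [array([336.1, 274.1]), array([335.1, 270.8])]
0.14 [364.35393605 257.99013353] [421.44015101 217.50687756] plate back top [array([433.6, 260.5]), array([450., 220.])] inner [array([437.2, 262.1]), array([453.6, 221.5])] [array([335.8, 273.1]), array([334.7, 269.9])]
```

View pics/s21c.png

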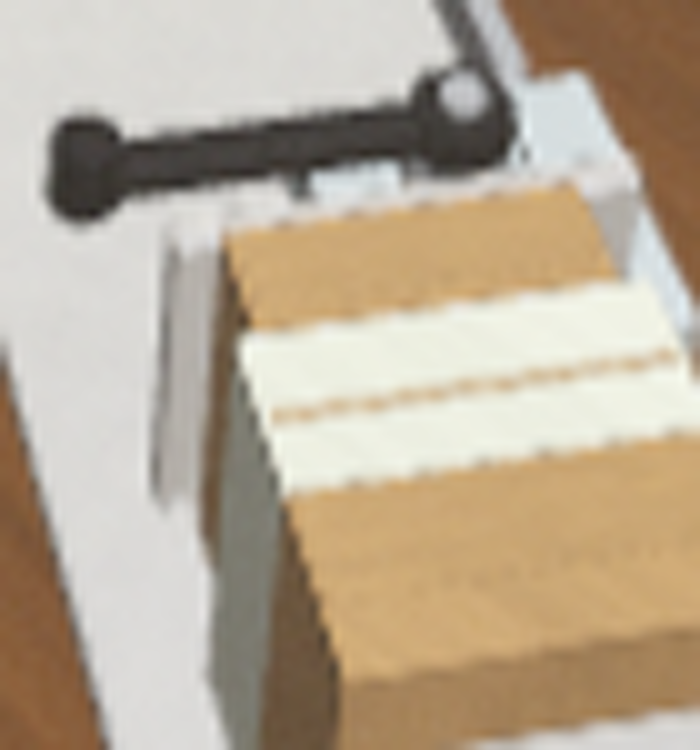

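View pics/t21c.png

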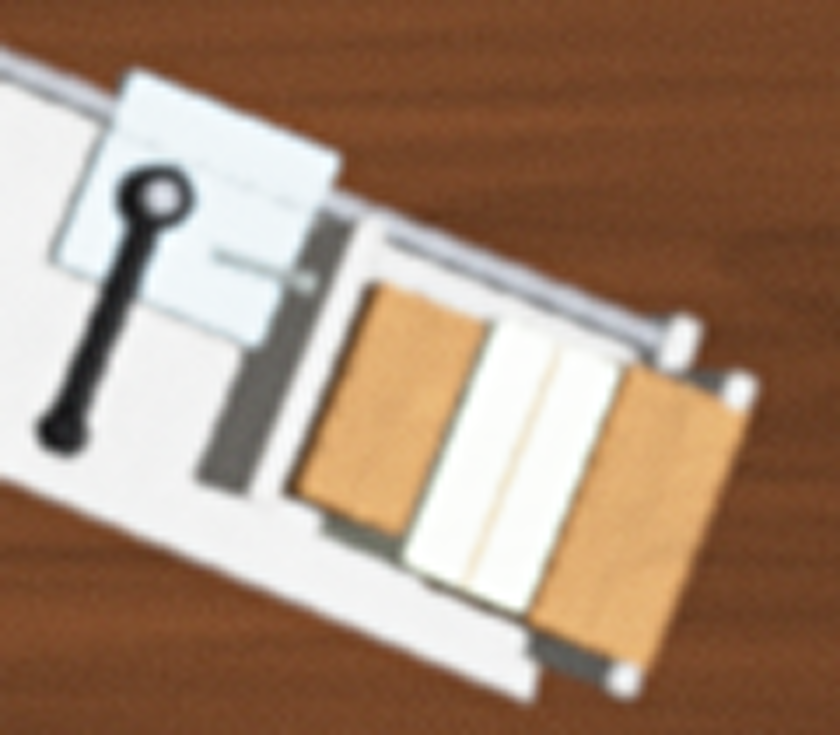

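```bash
python3 -c "
from h import *
print(job_done()); st()"
```

```text
the job is handed in; nothing more can be done
None
the job is handed in; nothing more can be done
```

I put all three packets on the worktop (groats, rice and tea; the caddy and flakes were absent) in the rack, and handed the job in at about 42 s. I swung the lever out, slid the stop back and stood the packets upright. I then pushed the stop up with fingertips on its back face and swung the lever back across.

**Last checks**
- **Lever:** it measured about 0.0 rad from the top view. It stopped at its end at about 23 N with no further movement.
- **Packets:** all three looked upright and face to face from wall to stop in both views.
- **Stop:** it stalled on the stack at about 12 N before I locked it.
- **Other items:** the mug, egg cup, teaspoon and canister were never touched and looked unmoved.

**Where the checks disagreed:** the packets add up to 133 mm. The packet edges in the top view put the stop's inner face at about 133 mm. The plate's back edge gave 134–137 mm, and the lever hub mostly 135–136 mm. One hub reading from the top view gave 139 mm, and an early one from the side view gave about 126 mm. I put this down to camera error and took the stall as proof the stack was snug, but a remaining gap of 1–3 mm can't be ruled out; the limit is 4 mm.

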